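Move the cap from the spent paint marker to the good one

TASK

The good paint marker is drying out with its felt nib bare. Pull the snap cap off the other, spent marker and press it fully home on the good marker, clip on its upper face, until it has clicked and sits flush against the shoulder. Push gently, do not force it, and leave the jug, plates and cup where they are.

Things in the scene. Friction and masses are not known exactly. Their poses are not given: they have to be found in the camera images.
- cap: Black rectangular snap cap, 70 mm long (x), 43 wide (y), 29 thick (z), about 45 g. Origin: centre of its open mouth; +x to the closed end, +z to the face with the clip (bar 9 mm wide standing out to 21 mm from the axis, x = 16 to 70 mm). Inside 37 x 23 mm, 66 deep; a ridge on each side wall 1 to 14 mm from the mouth narrows the 37 to 31. Starts home on the spent marker, frames equal.
- cap_grip (a point): Point on the cap's axis 42 mm from its mouth, where fingers can pinch its two flat side walls (43 mm apart, along the cap's y). Its axes are the cap's. Grip with 60 N or so, or it may slip. Because the marker leans, a tool square to these walls is tilted 30 degrees or more from vertical.
- marker_spent: Spent marker, capped, white. Body 120 mm long, 44 wide (y), 30 thick (z). Origin: centre of the shoulder that the cap's rim meets; +x to the nib, rising 20 degrees, away from the robot; +z its upper face, rolled 30 degrees about x. Body x = -120 to 0; ahead a neck 28 x 20 mm to x = 24, rounded nose to 34, felt nib 14 x 8 to 50. It slides 20 mm along x in its rest, drag 3 N; starts fully back.
- spent_detent (a point): Point on the spent marker's axis between two spring balls, 15 mm ahead of its shoulder, that stand out 4 mm from the neck's sides and snap behind the cap's ridges. Snapping off takes about 8 to 15 N; once over the ridge the balls push the cap on. When pulled, the marker first comes forward up to 20 mm to its stop, then the cap lets go.
- marker_good: Good marker, bare nib: same shape, size, origin, axes, balls and sliding rest as the spent one, but leaning to the other side. It starts some 5 to 18 mm forward of its back stop: a cap pushed on slides it back to the stop, and only then clicks home. Home: cap frame equal to this marker's frame, rim on the shoulder.
- good_detent (a point): Point on the good marker's axis between its two spring balls, 15 mm ahead of its shoulder. Snapping on takes about 10 to 15 N once the marker is against its back stop (3 N moves the marker before that); past the ridge the balls draw it home. A push over 30 N is forcing it. The fixed plywood rest under the marker has a foot 150 x 100 mm, ends 30 mm or more behind the shoulder.
- brush_jug: White porcelain jug with brushes, 80 mm across, about 210 mm high with the brushes, not to be disturbed. Origin: centre of its foot.
- plate_stack: Stack of five white plates, 144 mm across, 56 mm high, not to be disturbed. Origin: centre of its foot.
- cup: White porcelain mug, 76 mm across, 65 mm high, not to be disturbed. Origin: centre of its foot.
There are look-alikes about, which are no part of the job. Of the things shaped like the cap, the black one is meant.

How it is judged:
By the outcome, as a careful person would: the job done as asked, in the order asked, and still so for the second after the job is handed in, with the robot touching nothing.
It also fails if it takes over 51 s, if anything falls off the work surface, if the arm or the gripper's body presses on something with over 40 N, if the wrist force passes 120 N, or if a joint passes its speed limit or range.

ROBOT

A 6-joint arm with a two-finger parallel gripper is mounted at the origin on the work surface. World frame = base frame: x ahead of the robot, y to its left, z up, the work surface at z = 0. Lengths are in mm, angles in rad, forces in N, time in s.
With the tool pointing down it reaches from about 300 to 775 mm from the base axis. Payload 14.6 kg.
Tool frame: the origin (TCP) lies midway between the tips of the shut fingers; the grasp point (between the pads) lies 19 mm behind it (manip.grasp_offset is the distance from the TCP to the grasp point, in mm); z points along the fingers, y is the line along which they close (so a half turn about z gives the same grasp; the last joint's range is limited). The gripper opens to 94 mm and grips with 3 to 60 N. Pads are 16 mm wide; open, the fingers measure 119 mm over their backs; the gripper's body (75 mm by 177 mm) begins 78 mm behind the grasp point.
Start: joints at [1.14, 0.3, 1.521, -0, 1.321, -0.067], TCP at [195.702, 513.994, 205.446] pointing down, gripper open.
Joint ranges: [-3.03, 3.03], [-0.79, 2.21], [0.23, 2.52], [-1.04, 4.18], [0, 3.07], [-2.55, 2.55]. Speed limits (rad/s): [2.22, 2.22, 2.57, 3.14, 3.14, 3.14].

INTERFACE

Orientations are given as [roll, pitch, yaw] about the fixed x, y, z axes, in that order (R = Rz(yaw) Ry(pitch) Rx(roll)).
In Python, from cell import manip, viewer gives the robot as it stands. The module is installed in compiled form; this text tells all that it offers.
- The arm moves only by the tool move_arm, never from a script. Its argument "moves" is a list of rows, each a list of 4 numbers: the shift along the tool's x, y, z in m, then the turn about the tool's z in rad. A call has 1 to 12 rows; each row is the pose to reach, as a shift and turn from the pose commanded when the call began, along the tool's axes at that moment; what a row does not reach only later rows make up. A row lasts 1/10 s, in which the tool goes at most 50 mm and 8.59 degrees, less where a joint would pass 70% of its speed; a pose out of reach is approached as far as the arm can. A call with a gripper value outside its range is refused whole. "jaw" is the finger opening in m, from 0 to 0.094, set as the call begins (left out, the last holds). The fingers move at their own pace and stop on an object; "squeeze" is the grip in N (left out, the last holds). Time passes only in rows, so rows that repeat a pose let the fingers close. It gives the time, the measured TCP pose, the force, the opening and the grip force at its end, in the units of the state.
- manip.read_state(): the state, without advancing time (a new reading comes with each control period).
- viewer.camera(name): name is "scene" or "side" or "wrist"; returns a dict with "frame" (420x560x3 uint8, blue, green, red), "z_map" (420x560 float32, mm along the optical axis (not along the pixel's ray), 0 where there is no reading), "fx", "fy", "cx", "cy" (pixels), "origin" and "orientation" of the camera in the world. Camera axes: x right, y down, z forward; pixel columns grow to the right and rows downward; lengths in mm; the calibration is good to about 2 mm. A picture is of the moment at which its call begins.
- manip.sign_off(): hands the job in; it is judged then, once.
The state is a dict: "clock": time; "joints": joint angles; "qd": joint speeds; "effort": joint torques, N m; "eef_pos": TCP position; "eef_rot": TCP orientation; "wrist_force": force on the tool from outside, world axes, zero at the start; "moment": the same for the moment, N m; "finger_gap": finger opening in mm; "finger_force": force on a finger pad.
Only numpy, scipy, OpenCV 4.12 (cv2) and the standard library are available. Lean on these libraries where they do the work, as an engineer would, in place of code of your own. Each camera call takes 0.05 s, during which the arm holds its last target. There are 200 camera calls.

## Working session

There is one attempt and no reset: what is moved stays moved. The work goes in short steps, Python scripts to look and compute and a tool call to move; the robot and the scene stay as the last step left them, time stands still between calls to the robot, and variables do not carry over. Pictures are saved under pics/ and viewed, at most 10 in all, crops included, and the job is handed in when it is done.

Besides the shell and the picture viewer there is one more tool, called in YAML: its name, and indented under it one key for each argument. move_arm: Moves the arm, as the interface text tells. Its arguments: {"type":"object","properties":{"moves":{"type":"array"},"jaw":{"type":"number"},"squeeze":{"type":"number"}},"required":["moves"]}

```bash
mkdir -p pics; ls; python3 - <<'E'
from cell import manip, viewer
import cv2,numpy as np,pickle
d={}
for n in ["scene","side","wrist"]:
    c=viewer.camera(n); d[n]=c
    print(n,c["fx"],c["cx"],c["cy"],c["origin"],c["orientation"])
pickle.dump(d,open("c0.pkl","wb"))
cv2.imwrite("pics/a.png",d["scene"]["frame"]);cv2.imwrite("pics/b.png",d["side"]["frame"])
s=manip.read_state();print(s, manip.grasp_offset)
E
```

```text
pics
scene 382.28451036233037 279.5490868017156 207.65884967521941 [1043.21249328  373.02235682 1079.84671407] [-2.55481476 -0.008363    2.22810283]
side 457.4388486968824 278.7317449010057 215.5108592299565 [ 227.21376569 1132.74726519  764.86229264] [-2.08991550e+00  6.47367697e-04 -2.90862399e+00]
wrist 365.5388496055461 274.93802172623003 206.00219863071703 [122.96807894 542.19217309 383.10586455] [2.86920805e+00 2.31731828e-03 1.20704731e+00]
{'clock': 0.15, 'joints': array([ 1.14040662e+00,  3.00338023e-01,  1.52145180e+00,  2.61458876e-06,
        1.32069496e+00, -6.66058424e-02]), 'qd': array([-0.00114992, -0.00013838, -0.00124966, -0.00051835, -0.0012682 ,
       -0.00101381]), 'effort': array([ 6.00978037e-04, -5.31961012e+01, -3.52818382e+01,  7.08536105e-02,
        2.36460927e-02, -8.97916220e-05]), 'eef_pos': array([195.61643168, 513.81755875, 205.01401635]), 'eef_rot': array([-3.14070266e+00, -6.19045496e-05,  2.77780812e+00]), 'wrist_force': array([ 0.67862403,  0.4557589 , -0.51517924]), 'moment': array([-0.01087689,  0.03416707, -0.01942953]), 'finger_force': 0.0, 'finger_gap': 93.80254881747857} 18.8
```

View pics/a.png

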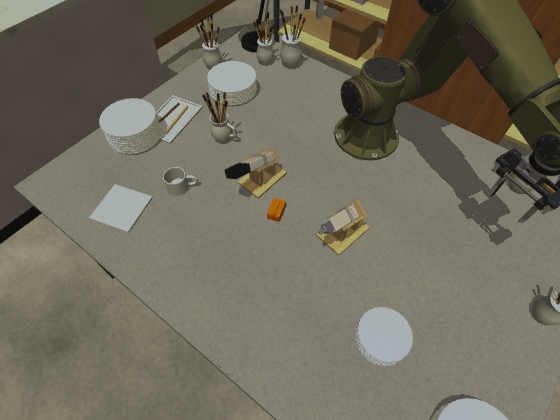

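View pics/b.png

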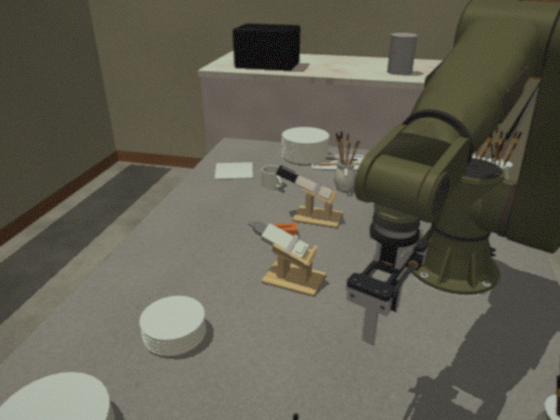

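The scene picture shows the spent marker with its black cap at about (238,168) and the good marker with its bare grey nib at about (340,222). An orange decoy cap lies at (277,209). The wrist camera can't see them yet, so I'll measure from the scene and side depth maps.

```bash
cat > h.py <<'E'
import numpy as np,cv2,pickle
from scipy.spatial.transform import Rotation as Ro
from scipy.optimize import least_squares
def cloud(c):
    z=c["z_map"];v,u=np.nonzero(z>0);d=z[v,u]
    p=np.c_[(u-c["cx"])/c["fx"]*d,(v-c["cy"])/c["fy"]*d,d]
    R=Ro.from_euler("xyz",c["orientation"]).as_matrix()
    return p@R.T+c["origin"],c["frame"][v,u].astype(int),np.c_[u,v]
def frame(yaw,roll,pitch=20):
    # x rising by pitch, rolled about x
    return (Ro.from_euler("z",yaw)*Ro.from_euler("y",-np.radians(pitch))*Ro.from_euler("x",roll)).as_matrix()
def sdbox(q,lo,hi):
    c=(np.array(lo)+hi)/2;h=(np.array(hi)-lo)/2
    a=np.abs(q-c)-h
    return np.linalg.norm(np.maximum(a,0),axis=1)+np.minimum(a.max(1),0)
BODY=[([-120,-22,-15],[0,22,15])]
CAP=[([0,-21.5,-14.5],[70,21.5,14.5]),([16,-4.5,14],[70,4.5,21])]
NECK=[([0,-14,-10],[24,14,10]),([24,-11,-8],[34,11,8]),([34,-7,-4],[50,7,4])]
def fit(P,parts,x0):
    def f(x):
        q=(P-x[:3])@frame(x[3],x[4],np.degrees(x[5]))
        s=np.min([sdbox(q,*b) for b in parts],axis=0)
        return np.r_[s,(x[5]-np.radians(20))*200,(abs(x[4])-np.radians(30))*100]
    return least_squares(f,x0,loss="soft_l1",f_scale=2)
E
python3 - <<'E'
from h import *
d=pickle.load(open("c0.pkl","rb"))
out={}
for name,win in dict(spent=dict(scene=(222,145,288,197),side=(272,160,350,228)),good=dict(scene=(312,195,375,255),side=(245,215,335,295))).items():
    Ps=[]
    for cam,(a,b,c_,e) in win.items():
        P,col,uv=cloud(d[cam])
        m=(uv[:,0]>a)&(uv[:,0]<c_)&(uv[:,1]>b)&(uv[:,1]<e)&(P[:,2]>12)
        P=P[m];col=col[m]
        print(name,cam,len(P),P.min(0).round(),np.median(P,0).round(),P.max(0).round())
        Ps.append(P[P[:,2]>75] if 0 else P)
        h=np.histogram(P[:,2],bins=range(0,240,15));print(h[0])
    np.save(name+".npy",np.vstack(Ps))
for n in ["scene"]:
    f=d[n]["frame"][140:265,215:385];cv2.imwrite("pics/c.png",cv2.resize(f,None,fx=4,fy=4,interpolation=cv2.INTER_CUBIC))
E
```

```text
spent scene 1533 [ 337. -237.   12.] [ 445. -172.   98.] [ 555. -131.  176.]
[291 226  66  57  42  41  92 190 145 148 172  63   0   0   0]
spent side 2138 [ 326. -633.   12.] [ 421. -172.   64.] [622. 147. 176.]
[384 241 230 173 150 142 215 186 137 139 108  33   0   0   0]
good scene 1456 [350. 103.  12.] [453. 169. 104.] [549. 220. 160.]
[309 198  45  32  18  26 112 208 196 222  90   0   0   0   0]
good side 2896 [ 339. -185.   12.] [433. 168.  69.] [548. 222. 157.]
[750 320 207 117 109 181 196 336 333 281  66   0   0   0   0]
```

View pics/c.png

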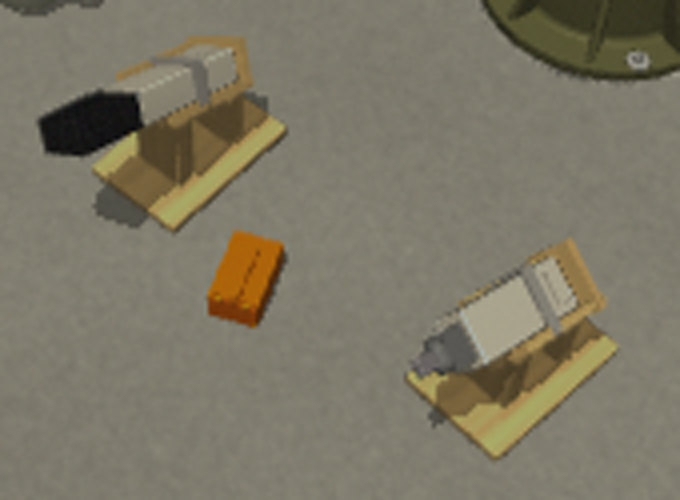

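The crop shows the spent marker's black cap at crop (90,122), its white body at (190,85), the good marker's body at (510,315) and its grey neck and nib at (440,350). Next I'll fit models to these.

```bash
python3 - <<'E'
from h import *
d=pickle.load(open("c0.pkl","rb"))
W=dict(spent=(330,-245,570,-120),good=(340,95,560,225))
for n,(a,b,c,e) in W.items():
    P=[];C=[]
    for cam in ["scene","side"]:
        p,col,uv=cloud(d[cam]);m=(p[:,0]>a)&(p[:,0]<c)&(p[:,1]>b)&(p[:,1]<e)&(p[:,2]>60)&(p[:,2]<200)
        p,col=p[m],col[m]
        sat=col.max(1)-col.min(1)
        k=sat<45   # not wood
        P.append(p[k]);C.append(np.full(k.sum(),cam=="side"))
    src=np.concatenate(C);P=np.vstack(P)
    parts=BODY+(CAP if n=="spent" else NECK)
    best=None
    for r in (-.52,.52):
      for sel in ("both","scene","side"):
        Q=P if sel=="both" else P[src==(sel=="side")]
        z0=np.median(Q,0); 
        s=min((fit(Q,parts,[z0[0]+dx,z0[1],z0[2],yw,r,.35]) for dx in (0,40) for yw in (-.3,0,.3)),key=lambda s:s.cost)
        x=s.x;print(n,sel,len(Q),"cost/n %.2f"%(s.cost/len(Q)),x[:3].round(1),np.degrees(x[3:]).round(1))
E
```

```text
spent both 1440 cost/n 5.41 [ 483.7 -180.9  128.8] [ -5.2 -62.3  21.6]
spent scene 728 cost/n 4.75 [ 484.  -180.8  129.5] [ -4.8 -59.7  20.5]
spent side 712 cost/n 5.88 [ 480.3 -180.3  126.1] [ -5.4 -65.3  22.1]
spent both 1440 cost/n 6.69 [ 482.6 -188.6  130.5] [-5.2 32.6 21.5]
spent scene 728 cost/n 4.75 [ 484.  -180.8  129.5] [ -4.8 -59.7  20.5]
spent side 712 cost/n 6.27 [ 480.2 -180.   125.8] [ -4.5 111.5  21.8]
good both 1908 cost/n 3.99 [498.1 148.5 133. ] [-13.4 -28.9  21.5]
good scene 664 cost/n 2.87 [500.  147.1 134.5] [-10.  -29.5  19.5]
good side 1244 cost/n 4.06 [494.7 151.3 130.6] [-12.4 -29.5  21.4]
good both 1908 cost/n 3.99 [498.1 148.5 133. ] [-13.4 -28.9  21.5]
good scene 664 cost/n 2.87 [500.  147.1 134.5] [-10.  -29.5  19.5]
good side 1244 cost/n 4.06 [494.7 151.3 130.6] [-12.4 -29.5  21.4]
```

move_arm:
  moves:
    - [0, 0, -0.05, 0]
    - [0, 0.05, -0.1, 0]
    - [0, 0.1, -0.12, 0]
    - [0, 0.15, -0.12, 0]
    - [0, 0.2, -0.12, 0]
    - [0, 0.25, -0.12, 0]
    - [0, 0.3, -0.12, 0]
    - [0, 0.3, -0.12, 0]
    - [0, 0.3, -0.12, 0]

```text
clock: 1.05
eef_pos: [282.8, 742.7, 292.5]
eef_rot: [3.129, -0.001, 2.778]
wrist_force: [0.4, 1.7, -1.7]
finger_gap: 94.1
finger_force: 0.0
```

move_arm:
  moves:
    - [0, 0.05, 0, 0]
    - [0, 0.1, 0, 0]
    - [0, 0.15, 0, 0]
    - [0, 0.2, 0, 0]
    - [0, 0.2, 0, 0]

```text
clock: 1.55
eef_pos: [292.9, 769.2, 259.6]
eef_rot: [3.077, 0.0, 2.778]
wrist_force: [-0.2, 0.1, -0.0]
finger_gap: 93.8
finger_force: 0.0
```

```bash
python3 - <<'E'
from cell import manip
s=manip.read_state();print(s["joints"].round(3),s["eef_pos"],s["eef_rot"],s["clock"])
E
```

```text
[ 1.162  1.037  0.235  0.003  1.805 -0.045] [292.88633608 769.20248469 259.62997402] [3.07731832e+00 4.75115687e-05 2.77781580e+00] 1.55
```

move_arm:
  moves:
    - [0, -0.05, 0, 0]
    - [0, -0.1, 0, 0]
    - [0, -0.1, 0, 0]

```text
clock: 1.85
eef_pos: [266.8, 699.8, 256.3]
eef_rot: [3.077, 0.0, 2.778]
wrist_force: [-0.1, 1.0, 1.4]
finger_gap: 94.1
finger_force: 0.0
```

```bash
python3 - <<'E'
from cell import manip
s=manip.read_state();print(s["joints"].round(3),s["eef_pos"],s["eef_rot"],s["clock"])
E
```

```text
[ 1.157  0.725  0.781  0.003  1.571 -0.05 ] [266.77634011 699.78612334 256.32783173] [3.07744722e+00 4.14398050e-05 2.77777306e+00] 1.85
```

move_arm:
  moves:
    - [0, 0.05, -0.02, 0]
    - [0, 0.1, -0.04, 0]
    - [0, 0.15, -0.06, 0]
    - [0, 0.2, -0.08, 0]
    - [0, 0.25, -0.08, 0]
    - [0, 0.3, -0.08, 0]
    - [0, 0.35, -0.08, 0]
    - [0, 0.4, -0.08, 0]
    - [0, 0.45, -0.08, 0]
    - [0, 0.5, -0.08, 0]

```text
clock: 2.85
eef_pos: [296.4, 777.8, 260.3]
eef_rot: [3.043, 0.0, 2.778]
wrist_force: [0.7, 0.2, 0.8]
finger_gap: 94.0
finger_force: 0.0
```

```bash
python3 - <<'E'
from cell import manip
s=manip.read_state();print(s["joints"].round(3),s["eef_pos"],s["eef_rot"],s["clock"])
E
```

```text
[ 1.161  1.037  0.235  0.005  1.771 -0.045] [296.38750447 777.83923518 260.31800615] [3.04306578e+00 5.00548959e-05 2.77782201e+00] 2.85
```

move_arm:
  moves:
    - [0, 0.3, -0.1, 0]

```text
clock: 2.95
eef_pos: [298.7, 783.7, 263.4]
eef_rot: [3.016, -0.0, 2.778]
wrist_force: [-0.4, -0.7, -0.5]
finger_gap: 94.1
finger_force: 0.0
```

move_arm:
  moves:
    - [0, 0.3, 0.0, 0]

```text
clock: 3.05
eef_pos: [302.7, 794.4, 259.3]
eef_rot: [2.981, 0.0, 2.778]
wrist_force: [-0.5, 0.3, -0.1]
finger_gap: 93.9
finger_force: 0.0
```

move_arm:
  moves:
    - [0, 0, -0.3, 0]

```text
clock: 3.15
eef_pos: [296.8, 778.8, 292.5]
eef_rot: [2.992, -0.001, 2.778]
wrist_force: [-0.4, 0.8, -1.1]
finger_gap: 94.1
finger_force: 0.0
```

move_arm:
  moves:
    - [0, 0, -0.3, 0]

```text
clock: 3.25
eef_pos: [289.9, 760.9, 346.0]
eef_rot: [2.973, -0.0, 2.778]
wrist_force: [1.0, 0.5, 1.5]
finger_gap: 94.2
finger_force: 0.0
```

move_arm:
  moves:
    - [0, 0.3, 0.05, 0]

```text
clock: 3.35
eef_pos: [294.8, 774.3, 340.6]
eef_rot: [2.933, 0.001, 2.778]
wrist_force: [0.4, 1.1, 0.2]
finger_gap: 94.0
finger_force: 0.0
```

move_arm:
  moves:
    - [0, 0.3, 0.05, 0]

```text
clock: 3.45
eef_pos: [300.9, 789.9, 318.4]
eef_rot: [2.912, 0.0, 2.778]
wrist_force: [0.1, 0.8, -0.6]
finger_gap: 93.9
finger_force: 0.0
```

move_arm:
  moves:
    - [0, 0.3, 0.05, 0]

```text
clock: 3.55
eef_pos: [305.9, 803.1, 303.1]
eef_rot: [2.887, 0.0, 2.778]
wrist_force: [0.1, 0.5, 0.2]
finger_gap: 94.0
finger_force: 0.0
```

move_arm:
  moves:
    - [0, 0.3, 0.05, 0]
    - [0, 0.3, 0.05, 0]

```text
clock: 3.75
eef_pos: [312.6, 820.6, 280.4]
eef_rot: [2.855, 0.0, 2.778]
wrist_force: [-0.9, -1.1, 0.4]
finger_gap: 93.9
finger_force: 0.0
```

move_arm:
  moves:
    - [0, 0.3, 0.08, 0]

```text
clock: 3.85
eef_pos: [317.1, 832.5, 268.1]
eef_rot: [2.828, 0.0, 2.778]
wrist_force: [-0.2, -0.7, 0.7]
finger_gap: 93.9
finger_force: 0.0
```

move_arm:
  moves:
    - [0, 0.3, 0.08, 0]

```text
clock: 3.95
eef_pos: [321.5, 844.1, 256.5]
eef_rot: [2.8, 0.0, 2.778]
wrist_force: [0.4, -0.2, 0.2]
finger_gap: 94.3
finger_force: 0.0
```

move_arm:
  moves:
    - [0, 0.3, 0.08, 0]

```text
clock: 4.05
eef_pos: [325.6, 854.7, 247.2]
eef_rot: [2.771, 0.0, 2.778]
wrist_force: [0.2, 0.2, 0.8]
finger_gap: 94.1
finger_force: 0.0
```

move_arm:
  moves:
    - [0, 0.3, 0.0, 0]

```text
clock: 4.15
eef_pos: [327.9, 861.0, 249.3]
eef_rot: [2.745, -0.0, 2.778]
wrist_force: [-0.6, -0.3, -0.6]
finger_gap: 94.1
finger_force: 0.0
```

move_arm:
  moves:
    - [0, 0.3, 0.0, 0]

```text
clock: 4.25
eef_pos: [330.3, 867.1, 258.3]
eef_rot: [2.711, 0.0, 2.778]
wrist_force: [1.0, -0.4, 1.2]
finger_gap: 93.9
finger_force: 0.0
```

move_arm:
  moves:
    - [0, 0.3, 0.0, 0]

```text
clock: 4.35
eef_pos: [332.4, 872.7, 266.5]
eef_rot: [2.68, 0.0, 2.778]
wrist_force: [-0.4, 0.0, 0.1]
finger_gap: 93.9
finger_force: 0.0
```

move_arm:
  moves:
    - [0, 0.3, 0.0, 0]

```text
clock: 4.45
eef_pos: [334.3, 877.8, 274.5]
eef_rot: [2.651, 0.0, 2.778]
wrist_force: [-0.4, -0.3, -0.4]
finger_gap: 94.1
finger_force: 0.0
```

move_arm:
  moves:
    - [0, 0.3, 0.0, 0]

```text
clock: 4.55
eef_pos: [336.1, 882.4, 283.2]
eef_rot: [2.622, 0.0, 2.778]
wrist_force: [-0.2, 0.0, -0.3]
finger_gap: 93.7
finger_force: 0.0
```

move_arm:
  moves:
    - [0, 0.3, 0.0, 0]

```text
clock: 4.65
eef_pos: [337.7, 886.6, 293.0]
eef_rot: [2.594, 0.0, 2.778]
wrist_force: [-0.6, -0.5, -0.1]
finger_gap: 94.1
finger_force: 0.0
```

```bash
cat >> h.py <<'E'
def tool(s): return Ro.from_euler("xyz",s["eef_rot"]).as_matrix()
def plan(s,frm,origin,back=0.,along=42,shift=(0,0,0)):
    """delta in tool axes (m, rad) to grasp the cap lying at (origin,frm), standing off `back` mm"""
    R=tool(s);a=R[:,2];y=frm[:,1]
    yp=y-a*(a@y);yp/=np.linalg.norm(yp)
    if yp@R[:,1]<0: yp=-yp
    turn=np.arctan2(-(yp@R[:,0]),yp@R[:,1])
    tgt=np.array(origin)+frm@[along,0,0]+a*(18.8-back)+np.array(shift)
    d=R.T@(tgt-s["eef_pos"])
    print("target",tgt.round(1),"delta tool m",(d/1000).round(4),"turn",turn.round(4),"misalign deg",np.degrees(np.arcsin(a@y)).round(2))
    return tgt,d,turn
E
python3 - <<'E'
from h import *
from cell import manip
s=manip.read_state();print(s["joints"].round(3),tool(s).round(3).tolist())
F=frame(np.radians(-5),np.radians(30))
plan(s,F,[483,-186,129.5],back=150)
# world waypoint deltas
R=tool(s)
for p in ([420,350,380],[440,0,360]): print(p,(R.T@(np.array(p)-s["eef_pos"])/1000).round(3))
E
```

```text
[ 1.162  1.044  0.235  0.024  1.315 -0.045] [[-0.935, 0.304, 0.185], [0.356, 0.798, 0.486], [-0.0, 0.521, -0.854]]
target [ 498.  -253.3  255.9] delta tool m [-0.5554 -0.8802 -0.493 ] turn -0.4125 misalign deg 0.47
[420, 350, 380] [-0.268 -0.358 -0.32 ]
[440, 0, 360] [-0.411 -0.641 -0.469]
```

move_arm:
  moves:
    - [-0.268, -0.358, -0.32, -0.2]
    - [-0.268, -0.358, -0.32, -0.3]
    - [-0.268, -0.358, -0.32, -0.4125]
    - [-0.268, -0.358, -0.32, -0.4125]
    - [-0.268, -0.358, -0.32, -0.4125]
    - [-0.268, -0.358, -0.32, -0.4125]
    - [-0.268, -0.358, -0.32, -0.4125]
    - [-0.268, -0.358, -0.32, -0.4125]
    - [-0.268, -0.358, -0.32, -0.4125]
    - [-0.268, -0.358, -0.32, -0.4125]
    - [-0.268, -0.358, -0.32, -0.4125]
    - [-0.411, -0.641, -0.469, -0.4125]

```text
clock: 5.85
eef_pos: [416.4, 347.1, 372.9]
eef_rot: [2.633, 0.213, 3.135]
wrist_force: [1.0, -0.0, 1.0]
finger_gap: 94.0
finger_force: 0.0
```

```bash
python3 - <<'E'
from h import *
from cell import manip
s=manip.read_state();print(s["joints"].round(3),s["eef_pos"],s["eef_rot"])
F=frame(np.radians(-5),np.radians(30))
plan(s,F,[483,-186,129.5],back=130)
E
```

```text
[ 0.446 -0.058  1.629  0.396  1.182 -1.253] [416.42668818 347.09710891 372.89903413] [2.63276736 0.21334113 3.13540834]
target [ 501.4 -243.5  238.8] delta tool m [-0.0582 -0.5883 -0.1566] turn 0.0014 misalign deg 0.44
```

move_arm:
  moves:
    - [-0.058, -0.588, -0.157, 0]
    - [-0.058, -0.588, -0.157, 0]
    - [-0.058, -0.588, -0.157, 0]
    - [-0.058, -0.588, -0.157, 0]
    - [-0.058, -0.588, -0.157, 0]
    - [-0.058, -0.588, -0.157, 0]
    - [-0.058, -0.588, -0.157, 0]
    - [-0.058, -0.588, -0.157, 0]
    - [-0.058, -0.588, -0.157, 0]
    - [-0.058, -0.588, -0.157, 0]
    - [-0.058, -0.588, -0.157, 0]
    - [-0.058, -0.588, -0.157, 0]

```text
clock: 7.05
eef_pos: [499.0, -233.4, 240.7]
eef_rot: [2.637, 0.211, 3.136]
wrist_force: [-0.1, 0.3, -0.4]
finger_gap: 94.2
finger_force: 0.0
```

```bash
python3 - <<'E'
from h import *
from cell import manip,viewer
c=viewer.camera("wrist");pickle.dump(c,open("w1.pkl","wb"))
cv2.imwrite("pics/w1.png",c["frame"])
s=manip.read_state();print(s["joints"].round(3),s["eef_pos"],s["eef_rot"],s["clock"])
E
```

```text
[-0.752  0.375  1.438  0.5    1.555 -2.433] [ 498.82397052 -238.64422826  237.30037595] [2.63515591 0.20782142 3.13170755] 7.1
```

View pics/w1.png

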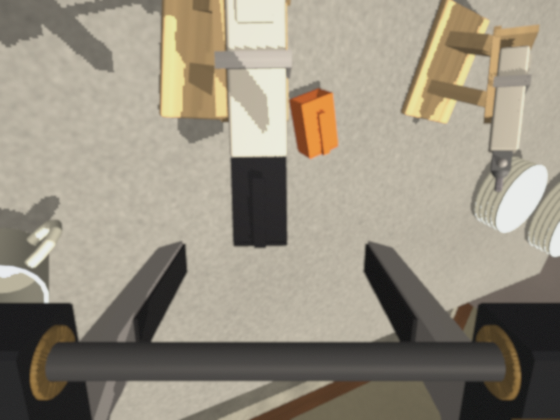

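The wrist view shows the black cap squarely between the open fingers, at pixels (232–287, 157–245), with the clip bar along its top. The white body is above it at (228–286, 0–157), the orange decoy is at (315,123) and the cup is at bottom left. I'll refine the pose from this close cloud and locate the obstacles.

```bash
python3 - <<'E'
from h import *
from cell import manip
c=pickle.load(open("w1.pkl","rb"));s=manip.read_state()
p,col,uv=cloud(c)
m=(uv[:,0]>222)&(uv[:,0]<296)&(uv[:,1]<255)&(p[:,2]>70)&((col.max(1)-col.min(1))<60)
Q=p[m];Q=Q[::3]
for parts in (BODY+CAP,):
  for z in (0,):
    for r in (.5,-1.0):
        t=fit(Q,parts,[483,-186,129,-.09,r,.35]);x=t.x
        print(len(Q),t.cost/len(Q),x[:3].round(1),np.degrees(x[3:]).round(2))
        if r>0: X=x
F=frame(X[3],X[4],np.degrees(X[5]));np.save("spentX.npy",X)
q=(Q-X[:3])@F
for l in range(-60,80,10):
    k=(q[:,0]>l)&(q[:,0]<l+10); 
    if k.sum()>20: print(l,np.percentile(q[k][:,1],[2,50,98]).round(1),np.percentile(q[k][:,2],[5,50,95]).round(1))
plan(s,F,X[:3]);plan(s,F,X[:3],back=45)
# reference: cap pixel boundary at black/white transition
d=pickle.load(open("c0.pkl","rb"));P,C,UV=cloud(d["scene"])
for n,(u,v) in dict(jug=(220,125),cup=(176,180),plates=(130,118),plates2=(232,76),jug2=(292,45),jug3=(265,45),jug4=(209,50),note=(545,305)).items():
    k=(abs(UV[:,0]-u)<8)&(abs(UV[:,1]-v)<8);print(n,np.median(P[k],0).round())
E
```

```text
4866 0.7460492898311855 [ 484.1 -190.   128.7] [-3.83 29.76 19.38]
4866 2.7437973853362223 [ 486.2 -186.7  123.6] [ -3.82 -58.81  19.53]
-60 [-22.1  -1.1  21. ] [12.5 14.2 15.3]
-50 [-23.    0.1  20.2] [12.2 14.2 15.6]
-40 [-21.2  -0.1  22.5] [12.9 14.4 15.7]
-30 [-26.1  -1.4  20. ] [13.1 14.5 15.7]
-20 [-20.9   0.3  20.7] [13.3 14.6 15.7]
-10 [-21.1  -0.5  20.6] [13.2 14.6 15.8]
0 [-20.6  -0.8  19.9] [12.9 14.3 15.6]
10 [-21.   -0.2  19.8] [13.3 14.5 20.2]
20 [-20.5   0.6  20.4] [13.4 14.8 21.5]
30 [-20.6   0.5  20.5] [13.5 14.8 21.6]
40 [-20.8   0.2  20.2] [13.5 15.  21.5]
50 [-20.4   0.1  20.1] [13.9 15.1 21.8]
60 [-20.5   0.   20.8] [13.9 15.2 21.7]
target [ 527.1 -183.5  126.5] delta tool m [-0.0043 -0.0069  0.1267] turn -0.0159 misalign deg 0.21
target [ 518.8 -205.3  165. ] delta tool m [-0.0043 -0.0069  0.0817] turn -0.0159 misalign deg 0.21
jug [ 363. -414.   84.]
cup [ 615. -408.   34.]
plates [ 547. -684.  101.]
plates2 [ 119. -575.   77.]
jug2 [-159. -477.  113.]
jug3 [-106. -584.   95.]
jug4 [  67. -746.   96.]
note [317. 734.  71.]
```

move_arm:
  moves:
    - [-0.004, -0.007, 0.04, -0.016]
    - [-0.004, -0.007, 0.08, -0.016]
    - [-0.004, -0.007, 0.1, -0.016]
    - [-0.004, -0.007, 0.115, -0.016]
    - [-0.004, -0.007, 0.127, -0.016]
    - [-0.004, -0.007, 0.127, -0.016]
    - [-0.004, -0.007, 0.127, -0.016]
  jaw: 0.094
  squeeze: 60

```text
clock: 7.8
eef_pos: [527.2, -176.2, 130.2]
eef_rot: [2.639, 0.218, -3.133]
wrist_force: [-0.2, 0.1, -0.3]
finger_gap: 93.9
finger_force: 0.0
```

```bash
python3 - <<'E'
from h import *
from cell import manip
s=manip.read_state();X=np.load("spentX.npy");F=frame(X[3],X[4],np.degrees(X[5]))
plan(s,F,X[:3]);print(s["joints"].round(3),s["wrist_force"].round(1))
R=tool(s);print("y_cap in tool",(R.T@F[:,1]).round(3),"x_cap in tool",(R.T@F[:,0]).round(3))
for dd in (30,60,110):
    print(dd,(R.T@(F[:,0]*dd)/1000).round(4))
E
```

```text
target [ 527.1 -183.5  126.5] delta tool m [ 0.0009 -0.0082 -0.0004] turn 0.0051 misalign deg 0.22
[-0.636  0.455  1.589  0.544  1.3   -2.476] [-0.2  0.1 -0.3]
y_cap in tool [-0.005  1.     0.004] x_cap in tool [-0.99  -0.005 -0.14 ]
30 [-0.0297 -0.0001 -0.0042]
60 [-0.0594 -0.0003 -0.0084]
110 [-0.1089 -0.0005 -0.0154]
```

move_arm:
  moves:
    - [0.001, -0.008, 0, 0.005]
    - [0.001, -0.008, 0, 0.005]
    - [0.001, -0.008, 0, 0.005]

```text
clock: 8.1
eef_pos: [526.8, -183.3, 125.6]
eef_rot: [2.637, 0.215, -3.138]
wrist_force: [0.3, 0.2, -0.1]
finger_gap: 94.2
finger_force: 0.0
```

```bash
python3 - <<'E'
from h import *
from cell import manip
s=manip.read_state();X=np.load("spentX.npy");F=frame(X[3],X[4],np.degrees(X[5]))
plan(s,F,X[:3]);print(s["joints"].round(3),s["wrist_force"].round(1))
E
```

```text
target [ 527.1 -183.5  126.5] delta tool m [-0.0005  0.0002 -0.0009] turn -0.001 misalign deg 0.25
[-0.647  0.469  1.581  0.543  1.301 -2.481] [ 0.3  0.2 -0.1]
```

Centred, so I'll close the fingers.

move_arm:
  moves:
    - [0, 0, 0, 0]
    - [0, 0, 0, 0]
    - [0, 0, 0, 0]
    - [0, 0, 0, 0]
    - [0, 0, 0, 0]
    - [0, 0, 0, 0]
  jaw: 0.03
  squeeze: 60

```text
clock: 8.7
eef_pos: [526.8, -182.7, 125.4]
eef_rot: [2.637, 0.215, -3.137]
wrist_force: [0.2, -0.0, -0.1]
finger_gap: 49.3
finger_force: 0.0
```

move_arm:
  moves:
    - [0, 0, 0, 0]
    - [0, 0, 0, 0]
    - [0, 0, 0, 0]

```text
clock: 9.0
eef_pos: [526.9, -182.5, 125.6]
eef_rot: [2.637, 0.215, -3.137]
wrist_force: [0.8, 3.6, 2.5]
finger_gap: 42.4
finger_force: 60.0
```

move_arm:
  moves:
    - [-0.006, 0, -0.0008, 0]
    - [-0.012, 0, -0.0017, 0]
    - [-0.018, 0, -0.0025, 0]
    - [-0.024, 0, -0.0034, 0]
    - [-0.03, 0, -0.0042, 0]
    - [-0.036, 0, -0.005, 0]
    - [-0.044, 0, -0.0062, 0]
    - [-0.052, 0, -0.0073, 0]
    - [-0.062, 0, -0.0087, 0]
    - [-0.074, 0, -0.0104, 0]
    - [-0.088, 0, -0.0124, 0]
    - [-0.104, 0, -0.0146, 0]

```text
clock: 10.2
eef_pos: [626.6, -189.5, 160.4]
eef_rot: [2.637, 0.215, -3.138]
wrist_force: [-0.2, -0.2, 0.3]
finger_gap: 42.6
finger_force: 60.0
```

```bash
python3 - <<'E'
from h import *
from cell import manip,viewer
c=viewer.camera("wrist");cv2.imwrite("pics/w2.png",c["frame"]);pickle.dump(c,open("w2.pkl","wb"))
c=viewer.camera("side");f=c["frame"][140:290,230:380];pickle.dump(c,open("s2.pkl","wb"))
cv2.imwrite("pics/s2.png",cv2.resize(f,None,fx=4,fy=4,interpolation=cv2.INTER_CUBIC))
s=manip.read_state();print(s["joints"].round(3),s["eef_pos"],s["eef_rot"],s["wrist_force"].round(1),s["finger_gap"],s["clock"])
E
```

```text
[-0.562  0.616  1.264  0.541  1.405 -2.324] [ 627.12067697 -189.3613325   160.56314265] [ 2.63791387  0.21606398 -3.13662343] [-0.3 -0.4 -0.4] 42.46624812836367 10.3
```

View pics/w2.png

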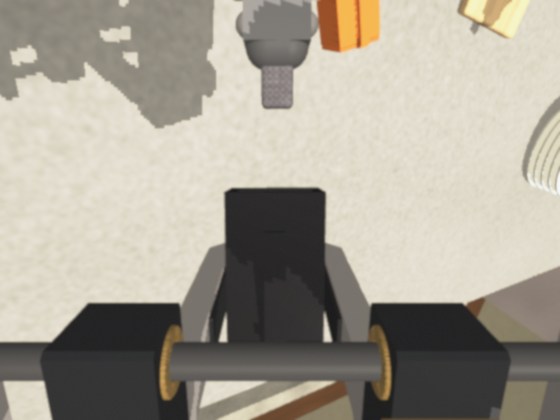

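```bash
python3 - <<'E'
from h import *
from cell import manip
s=manip.read_state();R=tool(s)
c=pickle.load(open("w2.pkl","rb"))
p,col,uv=cloud(c)
m=(uv[:,0]>222)&(uv[:,0]<328)&(uv[:,1]>182)&(uv[:,1]<340)&(col.max(1)<60)
q=(p[m]-s["eef_pos"])@R
# in tool frame: nominal cap frame axes: x=(-.99,0,-.14), y=(0,1,0), z=(.14,0,-.99)
X=np.load("spentX.npy");F0=R.T@frame(X[3],X[4],np.degrees(X[5]))
g=np.array([0,0,-18.8])-F0[:,0]*42
l=(q-g)@F0
l=l[(abs(l[:,1])<26)&(abs(l[:,2])<25)&(l[:,0]>-15)&(l[:,0]<75)]
print(len(l))
for lo in range(-10,70,8):
    k=(l[:,0]>lo)&(l[:,0]<lo+8)
    if k.sum()>10: print(lo,k.sum(),np.percentile(l[k][:,1],[2,50,98]).round(1),np.percentile(l[k][:,2],[5,40,97]).round(1))
top=l[(abs(l[:,1])>8)&(abs(l[:,1])<18)&(l[:,2]>9)]
print("rim x",np.percentile(top[:,0],[0,1,3,10]).round(1))
def f(x):
    r=Ro.from_rotvec(x[3:]).as_matrix()
    return np.min([sdbox((l-x[:3])@r,*b) for b in CAP],axis=0)
t=least_squares(f,np.zeros(6),loss="soft_l1");print("offset",t.x[:3].round(1),"rotdeg",np.degrees(t.x[3:]).round(1),t.cost/len(l))
np.save("capin.npy",np.r_[g,t.x])
pos=s["eef_pos"]
for wp in ([520,-230,400],[30,-600,400],[0,-750,400]): print(wp,(R.T@(np.array(wp)-pos)/1000).round(3))
E
```

```text
14771
-2 1521 [-20.5  -0.6  18.9] [-10.7  15.1  16.7]
6 1830 [-20.8  -0.9  19. ] [14.6 15.5 16.8]
14 1851 [-20.3  -0.7  19.1] [14.8 15.7 22.6]
22 1788 [-20.8  -0.7  19.3] [14.8 15.8 23. ]
30 1834 [-21.7  -0.7  20.5] [14.9 15.9 23.1]
38 1871 [-22.2  -0.7  20.4] [15.  16.  23.3]
46 1780 [-22.2  -1.1  20.3] [15.  16.  23.2]
54 1630 [-20.5  -0.7  18.8] [15.1 16.  23.4]
62 666 [-20.6  -0.3  18.7] [15.1 15.9 22.3]
rim x [0.7 1.1 2.4 6.6]
offset [ 1.6 -0.2  1.1] rotdeg [ 0.2 -0.5 -0.4] 0.20648691285229062
[520, -230, 400] [ 0.053  0.089 -0.244]
[30, -600, 400] [ 0.534 -0.182 -0.514]
[0, -750, 400] [ 0.564 -0.31  -0.592]
```

move_arm:
  moves:
    - [0.053, 0.089, -0.244, 0]
    - [0.053, 0.089, -0.244, 0.15]
    - [0.053, 0.089, -0.244, 0.3]
    - [0.053, 0.089, -0.244, 0.45]
    - [0.053, 0.089, -0.244, 0.6]
    - [0.534, -0.182, -0.514, 0.75]
    - [0.534, -0.182, -0.514, 0.9]
    - [0.534, -0.182, -0.514, 1.05]
    - [0.534, -0.182, -0.514, 1.2]
    - [0.534, -0.182, -0.514, 1.35]
    - [0.534, -0.182, -0.514, 1.4]
    - [0.534, -0.182, -0.514, 1.4]

```text
clock: 11.5
eef_pos: [243.3, -437.9, 393.8]
eef_rot: [2.815, -0.444, 1.873]
wrist_force: [-0.2, -1.2, -0.4]
finger_gap: 42.6
finger_force: 60.0
```

```bash
python3 - <<'E'
from h import *
from cell import manip
s=manip.read_state();R=tool(s);print(s["joints"].round(3),s["eef_pos"],s["finger_gap"],s["clock"],R[:,2].round(3))
pos=s["eef_pos"]
for wp in ([0,-600,400],[0,-800,400]): print(wp,(R.T@(np.array(wp)-pos)/1000).round(3))
print("world -y in tool",(R.T@[0,-1,0]).round(3),"up",R[2].round(3))
E
```

```text
[-1.304  0.363  1.1    0.363  2.104 -1.414] [ 243.318022   -437.94650424  393.84001132] 42.55788079319278 11.5 [ 0.185  0.484 -0.855]
[0, -600, 400] [-0.072 -0.253 -0.129]
[0, -800, 400] [-0.244 -0.283 -0.226]
world -y in tool [-0.862 -0.151 -0.484] up [ 0.43   0.29  -0.855]
```

move_arm:
  moves:
    - [-0.244, -0.283, -0.226, 0]
    - [-0.244, -0.283, -0.226, 0]
    - [-0.244, -0.283, -0.226, 0]
    - [-0.244, -0.283, -0.226, 0]
    - [-0.244, -0.283, -0.226, 0]
    - [-0.244, -0.283, -0.226, 0]
    - [-0.244, -0.283, -0.226, 0]

```text
clock: 12.2
eef_pos: [66.6, -646.2, 365.6]
eef_rot: [2.813, -0.438, 1.871]
wrist_force: [-0.2, -1.3, -1.2]
finger_gap: 42.6
finger_force: 60.0
```

move_arm:
  moves:
    - [-0.26, -0.1, -0.145, 0]

```text
clock: 12.3
eef_pos: [56.9, -658.9, 350.1]
eef_rot: [2.819, -0.413, 1.861]
wrist_force: [0.3, 0.2, 0.2]
finger_gap: 42.5
finger_force: 60.0
```

move_arm:
  moves:
    - [-0.26, -0.045, -0.145, 0]

```text
clock: 12.4
eef_pos: [57.2, -670.1, 333.9]
eef_rot: [2.822, -0.393, 1.855]
wrist_force: [0.5, 0.5, -0.3]
finger_gap: 42.6
finger_force: 60.0
```

move_arm:
  moves:
    - [-0.26, -0.045, -0.145, 0]

```text
clock: 12.5
eef_pos: [57.8, -680.5, 319.4]
eef_rot: [2.825, -0.373, 1.849]
wrist_force: [-0.4, -0.1, 0.6]
finger_gap: 42.7
finger_force: 60.0
```

move_arm:
  moves:
    - [-0.26, -0.045, -0.145, 0]

```text
clock: 12.6
eef_pos: [57.3, -690.4, 306.2]
eef_rot: [2.829, -0.353, 1.843]
wrist_force: [-0.4, 0.8, -0.5]
finger_gap: 42.5
finger_force: 60.0
```

move_arm:
  moves:
    - [-0.26, -0.045, -0.145, 0]

```text
clock: 12.7
eef_pos: [56.3, -699.8, 294.5]
eef_rot: [2.833, -0.331, 1.835]
wrist_force: [0.6, 0.3, -0.5]
finger_gap: 42.4
finger_force: 60.0
```

```bash
python3 - <<'E'
from h import *
from cell import manip
s=manip.read_state();R=tool(s);print(s["joints"].round(3),s["eef_pos"],s["finger_gap"],s["clock"],R[:,2].round(3))
print("world -y in tool",(R.T@[0,-1,0]).round(3),"up",R[2].round(3))
E
```

```text
[-1.618  1.025  0.237  0.257  2.27  -1.704] [  56.32467756 -699.77335099  294.45747984] 42.416698194975815 12.7 [ 0.213  0.379 -0.901]
world -y in tool [-0.913 -0.154 -0.379] up [ 0.325  0.288 -0.901]
```

move_arm:
  moves:
    - [0.016, 0.014, -0.045, 0]
    - [0.03, 0.028, -0.09, 0]

```text
clock: 12.9
eef_pos: [56.4, -668.7, 369.9]
eef_rot: [2.834, -0.318, 1.831]
wrist_force: [0.5, -0.3, 0.7]
finger_gap: 42.7
finger_force: 60.0
```

move_arm:
  moves:
    - [-0.25, -0.01, -0.2, 0]

```text
clock: 13.0
eef_pos: [58.0, -675.0, 370.3]
eef_rot: [2.839, -0.288, 1.823]
wrist_force: [-0.6, 0.5, 1.0]
finger_gap: 42.5
finger_force: 60.0
```

move_arm:
  moves:
    - [-0.25, -0.01, -0.2, 0]

```text
clock: 13.1
eef_pos: [59.2, -683.4, 361.0]
eef_rot: [2.84, -0.271, 1.816]
wrist_force: [-0.4, -0.4, -0.4]
finger_gap: 42.4
finger_force: 60.0
```

move_arm:
  moves:
    - [-0.25, -0.01, -0.2, 0]

```text
clock: 13.2
eef_pos: [60.1, -690.3, 356.1]
eef_rot: [2.841, -0.252, 1.809]
wrist_force: [0.5, 0.2, -1.3]
finger_gap: 43.0
finger_force: 60.0
```

move_arm:
  moves:
    - [-0.25, -0.01, -0.17, 0]

```text
clock: 13.3
eef_pos: [61.7, -698.1, 351.6]
eef_rot: [2.843, -0.228, 1.802]
wrist_force: [1.0, -0.8, -0.1]
finger_gap: 42.6
finger_force: 60.0
```

move_arm:
  moves:
    - [-0.25, -0.01, -0.17, 0]

```text
clock: 13.4
eef_pos: [63.1, -705.5, 347.8]
eef_rot: [2.845, -0.205, 1.795]
wrist_force: [-0.6, 0.8, 0.3]
finger_gap: 42.7
finger_force: 60.0
```

move_arm:
  moves:
    - [-0.25, -0.01, -0.17, 0]

```text
clock: 13.5
eef_pos: [64.1, -712.4, 345.7]
eef_rot: [2.847, -0.181, 1.787]
wrist_force: [0.3, -0.3, -0.5]
finger_gap: 42.4
finger_force: 60.0
```

move_arm:
  moves:
    - [-0.25, -0.01, -0.17, 0]

```text
clock: 13.6
eef_pos: [64.6, -718.9, 344.9]
eef_rot: [2.849, -0.157, 1.78]
wrist_force: [-0.6, -0.1, -0.3]
finger_gap: 42.3
finger_force: 60.0
```

```bash
python3 - <<'E'
from h import *
from cell import manip
s=manip.read_state();R=tool(s);print(s["joints"].round(3),s["eef_pos"],s["finger_gap"],s["clock"],R[:,2].round(3))
print("world -y in tool",(R.T@[0,-1,0]).round(3),"up",R[2].round(3))
E
```

```text
[-1.622  0.946  0.236  0.294  2.166 -1.668] [  64.60214696 -718.88826016  344.90326112] 42.308633569898845 13.6 [ 0.251  0.206 -0.946]
world -y in tool [-0.966 -0.155 -0.206] up [ 0.156  0.285 -0.946]
```

move_arm:
  moves:
    - [-0.25, -0.01, -0.15, 0]

```text
clock: 13.7
eef_pos: [65.5, -726.3, 343.1]
eef_rot: [2.851, -0.131, 1.772]
wrist_force: [1.3, -0.6, -0.3]
finger_gap: 42.5
finger_force: 60.0
```

move_arm:
  moves:
    - [-0.25, -0.01, -0.14, 0]

```text
clock: 13.8
eef_pos: [66.6, -733.9, 340.4]
eef_rot: [2.853, -0.107, 1.765]
wrist_force: [0.4, 0.1, 0.5]
finger_gap: 42.6
finger_force: 60.0
```

move_arm:
  moves:
    - [-0.25, -0.01, -0.13, 0]

```text
clock: 13.9
eef_pos: [67.8, -741.8, 337.7]
eef_rot: [2.854, -0.082, 1.758]
wrist_force: [0.0, -0.3, 0.2]
finger_gap: 42.8
finger_force: 60.0
```

move_arm:
  moves:
    - [-0.25, -0.01, -0.12, 0]

```text
clock: 14.0
eef_pos: [69.0, -749.8, 334.9]
eef_rot: [2.855, -0.057, 1.75]
wrist_force: [0.4, -0.6, -0.5]
finger_gap: 43.1
finger_force: 60.0
```

move_arm:
  moves:
    - [-0.25, -0.01, -0.11, 0]

```text
clock: 14.1
eef_pos: [70.3, -758.2, 332.1]
eef_rot: [2.856, -0.031, 1.743]
wrist_force: [0.6, 0.0, -0.9]
finger_gap: 42.9
finger_force: 60.0
```

move_arm:
  moves:
    - [-0.25, -0.01, -0.1, 0]

```text
clock: 14.2
eef_pos: [71.7, -766.7, 329.2]
eef_rot: [2.857, -0.005, 1.735]
wrist_force: [0.4, -0.6, -0.1]
finger_gap: 42.7
finger_force: 60.0
```

move_arm:
  moves:
    - [-0.25, -0.01, -0.09, 0]

```text
clock: 14.3
eef_pos: [73.2, -775.5, 326.2]
eef_rot: [2.858, 0.021, 1.727]
wrist_force: [-0.6, 0.5, 0.3]
finger_gap: 42.7
finger_force: 60.0
```

move_arm:
  moves:
    - [-0.25, -0.01, -0.08, 0]

```text
clock: 14.4
eef_pos: [74.7, -784.4, 323.1]
eef_rot: [2.858, 0.048, 1.719]
wrist_force: [0.1, -0.6, 0.2]
finger_gap: 42.7
finger_force: 60.0
```

move_arm:
  moves:
    - [-0.25, -0.01, -0.07, 0]

```text
clock: 14.5
eef_pos: [76.3, -793.6, 319.9]
eef_rot: [2.859, 0.075, 1.712]
wrist_force: [-0.6, 0.6, -0.3]
finger_gap: 42.9
finger_force: 60.0
```

move_arm:
  moves:
    - [-0.25, -0.01, -0.06, 0]

```text
clock: 14.6
eef_pos: [78.1, -803.0, 316.5]
eef_rot: [2.859, 0.102, 1.704]
wrist_force: [0.3, -0.2, -0.6]
finger_gap: 42.9
finger_force: 60.0
```

move_arm:
  moves:
    - [-0.25, -0.01, -0.05, 0]

```text
clock: 14.7
eef_pos: [79.9, -812.5, 312.9]
eef_rot: [2.859, 0.129, 1.696]
wrist_force: [-0.0, -0.4, -0.1]
finger_gap: 42.7
finger_force: 60.0
```

move_arm:
  moves:
    - [-0.25, -0.01, -0.04, 0]

```text
clock: 14.8
eef_pos: [81.8, -822.3, 309.2]
eef_rot: [2.859, 0.157, 1.688]
wrist_force: [0.7, -0.2, -0.2]
finger_gap: 42.8
finger_force: 60.0
```

```bash
python3 - <<'E'
from h import *
from cell import manip
s=manip.read_state();R=tool(s);print(s["joints"].round(3),s["eef_pos"],s["finger_gap"],s["clock"],R[:,2].round(3))
print("world -y in tool",(R.T@[0,-1,0]).round(3),"up",R[2].round(3))
E
```

```text
[-1.615  0.991  0.236  0.312  1.795 -1.665] [  81.80218437 -822.27329168  309.21467671] 42.75974908553744 14.8 [ 0.295 -0.116 -0.948]
world -y in tool [-0.981 -0.155  0.116] up [-0.156  0.276 -0.948]
```

move_arm:
  moves:
    - [-0.25, -0.02, -0.05, 0]

```text
clock: 14.9
eef_pos: [81.2, -831.0, 307.5]
eef_rot: [2.858, 0.184, 1.68]
wrist_force: [0.2, -0.2, -1.3]
finger_gap: 42.5
finger_force: 60.0
```

move_arm:
  moves:
    - [-0.25, -0.02, -0.04, 0]

```text
clock: 15.0
eef_pos: [80.2, -840.0, 306.6]
eef_rot: [2.858, 0.212, 1.671]
wrist_force: [0.9, -0.0, -1.1]
finger_gap: 42.6
finger_force: 60.0
```

move_arm:
  moves:
    - [-0.25, -0.02, -0.03, 0]

```text
clock: 15.1
eef_pos: [79.6, -849.1, 305.1]
eef_rot: [2.857, 0.24, 1.663]
wrist_force: [0.5, 0.3, -1.4]
finger_gap: 42.5
finger_force: 60.0
```

move_arm:
  moves:
    - [-0.25, -0.02, -0.02, 0]

```text
clock: 15.2
eef_pos: [79.2, -858.4, 303.2]
eef_rot: [2.856, 0.269, 1.654]
wrist_force: [0.1, -0.7, -1.3]
finger_gap: 42.6
finger_force: 60.0
```

move_arm:
  moves:
    - [-0.25, -0.02, -0.01, 0]

```text
clock: 15.3
eef_pos: [79.0, -867.8, 301.1]
eef_rot: [2.855, 0.297, 1.646]
wrist_force: [-0.0, -1.0, -0.2]
finger_gap: 42.6
finger_force: 60.0
```

move_arm:
  moves:
    - [-0.25, -0.02, 0, 0]

```text
clock: 15.4
eef_pos: [79.0, -877.4, 298.7]
eef_rot: [2.853, 0.325, 1.637]
wrist_force: [0.3, 0.0, -0.5]
finger_gap: 42.5
finger_force: 60.0
```

move_arm:
  moves:
    - [-0.25, -0.02, 0, 0]

```text
clock: 15.5
eef_pos: [78.6, -886.3, 297.6]
eef_rot: [2.852, 0.353, 1.628]
wrist_force: [0.1, 0.5, -0.1]
finger_gap: 42.6
finger_force: 60.0
```

move_arm:
  moves:
    - [-0.25, -0.02, 0.01, 0]

```text
clock: 15.6
eef_pos: [78.3, -895.3, 296.8]
eef_rot: [2.85, 0.381, 1.619]
wrist_force: [-0.6, -0.2, -1.0]
finger_gap: 42.6
finger_force: 60.0
```

move_arm:
  moves:
    - [-0.25, -0.02, 0.02, 0]

```text
clock: 15.7
eef_pos: [78.1, -904.4, 295.6]
eef_rot: [2.848, 0.41, 1.61]
wrist_force: [0.5, -0.2, -1.6]
finger_gap: 42.5
finger_force: 60.0
```

move_arm:
  moves:
    - [-0.25, -0.02, 0.03, 0]

```text
clock: 15.8
eef_pos: [78.2, -913.6, 294.0]
eef_rot: [2.846, 0.438, 1.6]
wrist_force: [0.0, -0.9, -0.7]
finger_gap: 42.6
finger_force: 60.0
```

move_arm:
  moves:
    - [-0.25, -0.02, 0.04, 0]

```text
clock: 15.9
eef_pos: [78.3, -922.7, 292.3]
eef_rot: [2.843, 0.466, 1.591]
wrist_force: [0.2, -0.3, 0.2]
finger_gap: 42.8
finger_force: 60.0
```

move_arm:
  moves:
    - [-0.25, -0.02, 0.05, 0]

```text
clock: 16.0
eef_pos: [78.5, -931.9, 290.5]
eef_rot: [2.84, 0.494, 1.581]
wrist_force: [-0.3, -0.4, 0.5]
finger_gap: 42.9
finger_force: 60.0
```

move_arm:
  moves:
    - [-0.25, -0.02, 0.05, 0]

```text
clock: 16.1
eef_pos: [78.4, -940.3, 289.8]
eef_rot: [2.837, 0.522, 1.571]
wrist_force: [-0.8, -0.4, -0.2]
finger_gap: 42.5
finger_force: 60.0
```

move_arm:
  moves:
    - [-0.25, -0.02, 0.05, 0]

```text
clock: 16.2
eef_pos: [77.8, -948.2, 290.8]
eef_rot: [2.833, 0.55, 1.561]
wrist_force: [0.2, -0.9, -1.2]
finger_gap: 42.7
finger_force: 60.0
```

```bash
python3 - <<'E'
from h import *
from cell import manip
s=manip.read_state();R=tool(s);print(s["joints"].round(3),s["eef_pos"],s["finger_gap"],s["clock"],R[:,2].round(3))
print("world -y in tool",(R.T@[0,-1,0]).round(3),"up",R[2].round(3))
for yw in (-9,-12,-14):
    print(yw,np.degrees(np.arcsin(R[:,2]@frame(np.radians(yw),-.52)[:,1])).round(1))
E
```

```text
[-1.619  1.06   0.236  0.339  1.321 -1.692] [  77.79891469 -948.1809052   290.8039092 ] 42.68617704974295 16.2 [ 0.298 -0.501 -0.813]
world -y in tool [-0.853 -0.149  0.501] up [-0.522  0.259 -0.813]
-9 3.1
-12 4.3
-14 5.2
```

move_arm:
  moves:
    - [-0.25, -0.02, 0.08, 0]

```text
clock: 16.3
eef_pos: [78.1, -957.1, 289.6]
eef_rot: [2.83, 0.578, 1.55]
wrist_force: [-0.1, -0.4, 0.5]
finger_gap: 42.8
finger_force: 60.0
```

move_arm:
  moves:
    - [-0.25, -0.02, 0.08, 0]

```text
clock: 16.4
eef_pos: [78.4, -965.4, 287.9]
eef_rot: [2.825, 0.605, 1.539]
wrist_force: [0.7, -0.2, -1.5]
finger_gap: 42.4
finger_force: 60.0
```

move_arm:
  moves:
    - [-0.25, -0.02, 0.08, 0]

```text
clock: 16.5
eef_pos: [78.1, -973.0, 288.3]
eef_rot: [2.821, 0.632, 1.528]
wrist_force: [0.4, 0.6, -0.4]
finger_gap: 42.8
finger_force: 60.0
```

```bash
cat >> h.py <<'E'
# cap in the hand (tool frame): pose from the wrist view after pulling off
def hand():
    v=np.load("capin.npy");X=np.load("spentX.npy")
    s0=[2.63791387,0.21606398,-3.13662343]
    C0=Ro.from_euler("xyz",s0).as_matrix().T@frame(X[3],X[4],np.degrees(X[5]))
    return C0@Ro.from_rotvec(v[6:]).as_matrix() if len(v)>8 else C0@Ro.from_rotvec(v[6:9]).as_matrix(), v[:3]+C0@v[3:6]
def plan2(s,F,O,ahead=0.,lift=0.):
    """bring the held cap to frame (O,F), `ahead` mm along its x, `lift` mm back along tool z"""
    C,g=hand();R=tool(s);y=R.T@F[:,1];x=R.T@F[:,0]
    turn=np.arctan2(C[0,0]*x[1]-C[1,0]*x[0],C[0,0]*x[0]+C[1,0]*x[1])
    R2=R@Ro.from_euler("z",turn).as_matrix()
    tgt=np.array(O)+F[:,0]*ahead-R2[:,2]*lift-R2@g
    err=Ro.from_matrix(F.T@R2@C).as_rotvec(degrees=True)
    d=R.T@(tgt-s["eef_pos"])/1000
    print("tcp",tgt.round(1),"delta",d.round(4),"turn",turn.round(4),"cap rot err deg (cap axes)",err.round(2))
    return tgt,d,turn
E
python3 - <<'E'
from h import *
from cell import manip
v=np.load("capin.npy");print(len(v))
s=manip.read_state();R=tool(s);print(s["joints"].round(3),s["eef_pos"],R[:,2].round(3))
C,g=hand();print(C.round(3).tolist(),g.round(1))
for yw in (-10,-12): t,d,tu=plan2(s,frame(np.radians(yw),-.5236),[499,148,133.5],lift=130)
for wp in ([300,-450,400],[450,-100,380]): print(wp,(R.T@(np.array(wp)-s["eef_pos"])/1000).round(3))
E
```

```text
9
[-1.617  1.079  0.236  0.345  1.217 -1.698] [  78.08563932 -973.03932737  288.27843135] [ 0.291 -0.573 -0.766]
[[-0.989, -0.007, 0.149], [-0.007, 1.0, 0.001], [-0.149, -0.0, -0.989]] [ 40.2  -0.2 -14.2]
tcp [501.6 210.5 238.9] delta [ 0.998   0.5649 -0.5172] turn -1.2692 cap rot err deg (cap axes) [ -1.08 -14.36   0.14]
tcp [501.2 209.5 239.5] delta [ 0.9969  0.5646 -0.5172] turn -1.2408 cap rot err deg (cap axes) [ -0.22 -15.32   0.03]
[300, -450, 400] [ 0.363  0.317 -0.321]
[450, -100, 380] [ 0.663  0.506 -0.462]
```

move_arm:
  moves:
    - [0.363, 0.317, -0.321, 0]
    - [0.363, 0.317, -0.321, 0]
    - [0.363, 0.317, -0.321, -0.15]
    - [0.363, 0.317, -0.321, -0.3]
    - [0.363, 0.317, -0.321, -0.45]
    - [0.363, 0.317, -0.321, -0.6]
    - [0.363, 0.317, -0.321, -0.75]
    - [0.363, 0.317, -0.321, -0.9]
    - [0.363, 0.317, -0.321, -1.05]
    - [0.363, 0.317, -0.321, -1.15]
    - [0.363, 0.317, -0.321, -1.25]
    - [0.663, 0.506, -0.462, -1.25]

```text
clock: 17.7
eef_pos: [286.7, -480.9, 386.8]
eef_rot: [-2.578, 0.442, 3.017]
wrist_force: [0.2, 0.1, 0.0]
finger_gap: 42.7
finger_force: 60.0
```

```bash
python3 - <<'E'
from h import *
from cell import manip
s=manip.read_state();R=tool(s);print(s["joints"].round(3),s["eef_pos"],s["clock"],R[:,2].round(3))
for wp in ([420,-90,400],[330,-75,400]): print(wp,(R.T@(np.array(wp)-s["eef_pos"])/1000).round(3))
u=np.array([-.974,.22,0]);print("inward",(R.T@u).round(3),"up",R[2].round(3))
plan2(s,frame(np.radians(-12),-.5236),[499,148,133.5],lift=130)
E
```

```text
[-1.098e+00 -1.490e-01  1.733e+00 -1.000e-03  8.560e-01 -2.414e+00] [ 286.74041871 -480.88682448  386.83192212] 17.7 [ 0.293 -0.575 -0.764]
[420, -90, 400] [-0.081  0.355 -0.196]
[330, -75, 400] [ 0.001  0.337 -0.231]
inward [ 0.898 -0.145 -0.412] up [-0.428 -0.483 -0.764]
tcp [501.  209.8 239.3] delta [-0.0518  0.7021 -0.2216] turn 0.0124 cap rot err deg (cap axes) [ -0.32 -15.45   0.05]
```

move_arm:
  moves:
    - [-0.03, 0.34, -0.21, 0]
    - [-0.03, 0.34, -0.21, 0]
    - [-0.03, 0.34, -0.21, 0]
    - [-0.03, 0.34, -0.21, 0]
    - [-0.03, 0.34, -0.21, 0]
    - [-0.03, 0.34, -0.21, 0]
    - [0.001, 0.337, -0.231, 0]
    - [0.001, 0.337, -0.231, 0]
    - [0.001, 0.337, -0.231, 0]
    - [0.001, 0.337, -0.231, 0]

```text
clock: 18.7
eef_pos: [331.0, -72.1, 400.7]
eef_rot: [-2.584, 0.444, 3.022]
wrist_force: [-0.6, 0.2, 0.4]
finger_gap: 42.4
finger_force: 60.0
```

move_arm:
  moves:
    - [0.045, -0.007, -0.02, 0]

```text
clock: 18.8
eef_pos: [283.7, -64.6, 398.5]
eef_rot: [-2.581, 0.438, 3.017]
wrist_force: [-0.5, 0.9, 1.7]
finger_gap: 42.7
finger_force: 60.0
```

```bash
python3 - <<'E'
from h import *
from cell import manip
s=manip.read_state();R=tool(s);print(s["joints"].round(3),s["eef_pos"],s["clock"],R[:,2].round(3))
u=np.array([-.974,.22,0]);print("inward",(R.T@u).round(3),"up",R[2].round(3))
E
```

```text
[ 0.25  -0.566  1.986 -0.677  1.548 -1.113] [283.71403252 -64.61646385 398.46268462] 18.8 [ 0.29  -0.572 -0.767]
inward [ 0.9   -0.142 -0.408] up [-0.424 -0.481 -0.767]
```

move_arm:
  moves:
    - [0.27, -0.043, -0.122, 0]

```text
clock: 18.9
eef_pos: [232.2, -54.7, 398.8]
eef_rot: [-2.583, 0.44, 3.012]
wrist_force: [-0.4, 2.0, 1.4]
finger_gap: 42.7
finger_force: 60.0
```

move_arm:
  moves:
    - [0.27, -0.043, -0.122, 0]

```text
clock: 19.0
eef_pos: [192.3, -45.1, 399.2]
eef_rot: [-2.585, 0.442, 3.011]
wrist_force: [-0.7, 1.3, 0.7]
finger_gap: 42.8
finger_force: 60.0
```

```bash
python3 - <<'E'
from h import *
from cell import manip
s=manip.read_state();R=tool(s);print(s["joints"].round(3),s["eef_pos"],s["clock"],R[:,2].round(3))
u=np.array([-.974,.22,0]);print("inward",(R.T@u).round(3),"up",R[2].round(3))
E
```

```text
[ 0.533 -0.751  2.062 -0.719  1.809 -0.963] [192.32444034 -45.09996825 399.15442133] 19.0 [ 0.291 -0.571 -0.767]
inward [ 0.899 -0.148 -0.409] up [-0.428 -0.478 -0.767]
```

move_arm:
  moves:
    - [-0.149, -0.085, -0.125, 0]
    - [-0.149, -0.085, -0.125, 0]
    - [-0.149, -0.085, -0.125, 0]
    - [-0.149, -0.085, -0.125, 0]
    - [-0.149, -0.085, -0.125, 0]

```text
clock: 19.5
eef_pos: [264.2, -60.1, 602.9]
eef_rot: [-2.584, 0.445, 3.012]
wrist_force: [-0.4, -0.7, 0.2]
finger_gap: 42.6
finger_force: 60.0
```

move_arm:
  moves:
    - [0.27, -0.043, -0.122, 0]

```text
clock: 19.6
eef_pos: [216.8, -49.5, 599.1]
eef_rot: [-2.58, 0.437, 3.005]
wrist_force: [-1.6, 2.2, -0.6]
finger_gap: 42.7
finger_force: 60.0
```

```bash
python3 - <<'E'
from h import *
from cell import manip
s=manip.read_state();R=tool(s);print(s["joints"].round(3),s["eef_pos"],s["clock"],R[:,2].round(3))
u=np.array([-.974,.22,0]);print("inward",(R.T@u).round(3),"up",R[2].round(3))
E
```

```text
[ 0.44  -0.541  1.504 -0.791  2.015 -1.28 ] [216.8212545  -49.50098097 599.09482581] 19.6 [ 0.282 -0.577 -0.767]
inward [ 0.901 -0.153 -0.402] up [-0.423 -0.483 -0.767]
```

move_arm:
  moves:
    - [-0.06, 0.11, 0.15, 0]
    - [-0.06, 0.11, 0.15, 0]
    - [-0.06, 0.11, 0.15, 0]
    - [0.076, 0.187, 0.31, 0]
    - [0.076, 0.187, 0.31, 0]
    - [0.076, 0.187, 0.31, 0]
    - [0.076, 0.187, 0.31, 0]
    - [0.076, 0.187, 0.31, 0]

```text
clock: 20.4
eef_pos: [298.4, -65.1, 239.5]
eef_rot: [-2.585, 0.443, 3.012]
wrist_force: [1.7, 1.1, -0.6]
finger_gap: 42.8
finger_force: 60.0
```

```bash
python3 - <<'E'
from h import *
from cell import manip,viewer
s=manip.read_state();R=tool(s);print(s["joints"].round(3),s["eef_pos"],s["clock"],R[:,2].round(3))
u=np.array([-.974,.22,0]);print("inward",(R.T@u).round(3),"up",R[2].round(3))
cv2.imwrite("pics/sc3.png",viewer.camera("scene")["frame"])
E
```

```text
[ 0.232 -0.46   2.289 -0.725  1.218 -0.854] [298.43451788 -65.09935144 239.52706984] 20.4 [ 0.292 -0.571 -0.767]
inward [ 0.898 -0.146 -0.41 ] up [-0.428 -0.477 -0.767]
```

View pics/sc3.png

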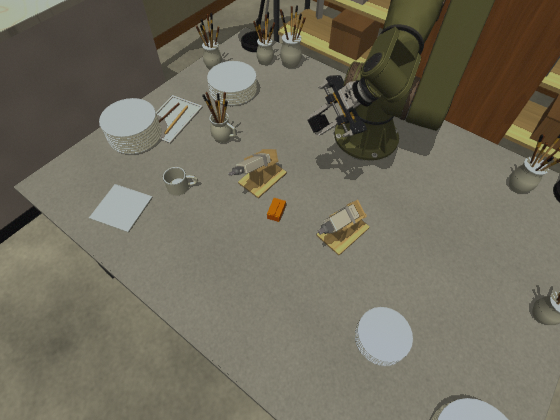

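The scene picture shows the gripper holding the cap near the base at (330,110). The spent marker is now bare at (255,168) and the good marker is untouched at (342,222). Pushing further in would get too close to the base, so I'll check for free space behind the robot before tilting outward there.

```bash
python3 - <<'E'
from h import *
from cell import manip
d=pickle.load(open("c0.pkl","rb"))
for cam in ("scene","side"):
    P,C,UV=cloud(d[cam])
    print(cam)
    for x0 in range(-1400,-100,150):
        for y0 in range(-400,1000,200):
            k=(P[:,0]>x0)&(P[:,0]<x0+150)&(P[:,1]>y0)&(P[:,1]<y0+200)
            if k.sum()>15: print((x0,y0,k.sum(),P[k,2].min().round(),P[k,2].max().round()),end=" ")
    print()
s=manip.read_state();print(s["joints"])
E
```

```text
scene
(-1400, 400, np.int64(119), np.float64(-760.0), np.float64(-195.0)) (-1400, 600, np.int64(24), np.float64(-764.0), np.float64(-735.0)) (-1250, 400, np.int64(377), np.float64(-764.0), np.float64(-82.0)) (-1250, 600, np.int64(41), np.float64(-757.0), np.float64(-595.0)) (-1100, -400, np.int64(1362), np.float64(-415.0), np.float64(-21.0)) (-1100, -200, np.int64(345), np.float64(-663.0), np.float64(-448.0)) (-1100, 0, np.int64(2012), np.float64(-664.0), np.float64(149.0)) (-1100, 200, np.int64(2876), np.float64(-665.0), np.float64(185.0)) (-1100, 400, np.int64(503), np.float64(-658.0), np.float64(48.0)) (-350, -400, np.int64(383), np.float64(-5.0), np.float64(8.0)) (-350, 0, np.int64(572), np.float64(-7.0), np.float64(10.0)) (-350, 200, np.int64(700), np.float64(-6.0), np.float64(9.0)) (-350, 400, np.int64(211), np.float64(-5.0), np.float64(8.0)) (-350, 600, np.int64(86), np.float64(-4.0), np.float64(29.0)) (-200, -400, np.int64(1030), np.float64(-7.0), np.float64(11.0)) (-200, -200, np.int64(172), np.float64(-5.0), np.float64(308.0)) (-200, 0, np.int64(4391), np.float64(-4.0), np.float64(478.0)) (-200, 200, np.int64(1583), np.float64(-5.0), np.float64(10.0)) (-200, 400, np.int64(1136), np.float64(-4.0), np.float64(72.0)) (-200, 600, np.int64(310), np.float64(-4.0), np.float64(26.0)) 
side
(-350, -200, np.int64(844), np.float64(-4.0), np.float64(6.0)) (-350, 0, np.int64(1097), np.float64(-4.0), np.float64(6.0)) (-350, 200, np.int64(225), np.float64(-3.0), np.float64(5.0)) (-200, -400, np.int64(18), np.float64(-2.0), np.float64(4.0)) (-200, -200, np.int64(1022), np.float64(-4.0), np.float64(306.0)) (-200, 0, np.int64(9481), np.float64(-5.0), np.float64(511.0)) (-200, 200, np.int64(5569), np.float64(-4.0), np.float64(615.0)) (-200, 400, np.int64(2099), np.float64(-4.0), np.float64(208.0)) 
[ 0.23122614 -0.4548245   2.30293673 -0.72589836  1.21248309 -0.84837354]
```

```bash
python3 - <<'E'
from h import *
from cell import manip
s=manip.read_state();R=tool(s)
d=pickle.load(open("c0.pkl","rb"));P,C,UV=cloud(d["scene"]);k=(P[:,0]<-700)&(P[:,2]>-300)&(abs(P[:,1])<500);print("wall x max",np.percentile(P[k,0],[90,99,100]).round())
for wp in ([310,220,380],[0,400,400],[-330,270,400],[-740,170,400]): print(wp,(R.T@(np.array(wp)-s["eef_pos"])/1000).round(3))
E
```

```text
wall x max [-1069. -1064. -1059.]
[310, 220, 380] [-0.042  0.166 -0.273]
[0, 400, 400] [ 0.25   0.2   -0.479]
[-330, 270, 400] [ 0.532 -0.014 -0.499]
[-740, 170, 400] [ 0.889 -0.23  -0.558]
```

move_arm:
  moves:
    - [-0.042, 0.166, -0.273, 0]
    - [-0.042, 0.166, -0.273, 0]
    - [-0.042, 0.166, -0.273, 0]
    - [-0.042, 0.166, -0.273, 0]
    - [-0.042, 0.166, -0.273, 0]
    - [-0.042, 0.166, -0.273, 0]
    - [0.25, 0.2, -0.479, 0]
    - [0.25, 0.2, -0.479, 0]
    - [0.25, 0.2, -0.479, 0]
    - [0.25, 0.2, -0.479, 0]
    - [0.25, 0.2, -0.479, 0]
    - [0.25, 0.2, -0.479, 0]

```text
clock: 21.65
eef_pos: [59.4, 362.9, 402.1]
eef_rot: [-2.586, 0.439, 3.013]
wrist_force: [0.0, 0.6, 0.2]
finger_gap: 42.3
finger_force: 60.0
```

```bash
python3 - <<'E'
from h import *
from cell import manip
s=manip.read_state();R=tool(s);print(s["joints"].round(3),s["eef_pos"],s["clock"],R[:,2].round(3))
for wp in ([0,400,400],[-330,270,400],[-740,170,400]): print(wp,(R.T@(np.array(wp)-s["eef_pos"])/1000).round(3))
E
```

```text
[ 1.537  0.161  1.385 -0.389  2.188  0.093] [ 59.37444457 362.93146145 402.08467229] 21.65 [ 0.29  -0.57  -0.769]
[0, 400, 400] [ 0.058  0.011 -0.037]
[-330, 270, 400] [ 0.34  -0.204 -0.058]
[-740, 170, 400] [ 0.696 -0.421 -0.12 ]
```

move_arm:
  moves:
    - [0.09, -0.01, -0.04, 0]
    - [0.34, -0.19, -0.058, 0]
    - [0.34, -0.19, -0.058, 0]
    - [0.34, -0.19, -0.058, 0]
    - [0.34, -0.19, -0.058, 0]
    - [0.34, -0.19, -0.058, 0]
    - [0.34, -0.19, -0.058, 0]
    - [0.34, -0.19, -0.058, 0]
    - [0.696, -0.421, -0.12, 0]
    - [0.696, -0.421, -0.12, 0]
    - [0.696, -0.421, -0.12, 0]
    - [0.696, -0.421, -0.12, 0]

```text
clock: 22.85
eef_pos: [-518.8, 228.3, 395.2]
eef_rot: [-2.583, 0.437, 3.014]
wrist_force: [1.0, 0.9, 0.6]
finger_gap: 43.3
finger_force: 60.0
```

```bash
python3 - <<'E'
from h import *
from cell import manip
s=manip.read_state();R=tool(s);print(s["joints"].round(3),s["eef_pos"],s["clock"],R[:,2].round(3))
for wp in ([-700,165,400],): print(wp,(R.T@(np.array(wp)-s["eef_pos"])/1000).round(3))
u=np.array([-.974,.22,0]);print("outward",(R.T@u).round(3),"up",R[2].round(3))
E
```

```text
[2.52  0.664 0.709 0.432 2.357 1.419] [-518.80807417  228.30782432  395.2020054 ] 22.85 [ 0.289 -0.571 -0.768]
[-700, 165, 400] [ 0.154 -0.114 -0.02 ]
outward [ 0.901 -0.143 -0.407] up [-0.423 -0.48  -0.768]
```

move_arm:
  moves:
    - [0.154, -0.114, -0.02, 0]
    - [0.154, -0.114, -0.02, 0]
    - [0.154, -0.114, -0.02, 0]

```text
clock: 23.15
eef_pos: [-624.0, 179.6, 389.0]
eef_rot: [-2.58, 0.436, 3.01]
wrist_force: [17.8, -6.1, 31.5]
finger_gap: 42.7
finger_force: 60.0
```

move_arm:
  moves:
    - [0.21, -0.09, -0.19, 0]

```text
clock: 23.25
eef_pos: [-635.1, 170.2, 379.1]
eef_rot: [-2.575, 0.43, 3.003]
wrist_force: [0.6, 1.0, -2.5]
finger_gap: 42.6
finger_force: 60.0
```

move_arm:
  moves:
    - [0.21, -0.09, -0.19, 0]

```text
clock: 23.35
eef_pos: [-642.3, 166.1, 384.1]
eef_rot: [-2.581, 0.397, 2.986]
wrist_force: [-0.1, -0.3, -0.2]
finger_gap: 42.9
finger_force: 60.0
```

move_arm:
  moves:
    - [0.21, -0.08, -0.16, 0]

```text
clock: 23.45
eef_pos: [-651.5, 160.6, 381.9]
eef_rot: [-2.58, 0.376, 2.971]
wrist_force: [1.2, 0.8, -0.8]
finger_gap: 42.8
finger_force: 60.0
```

move_arm:
  moves:
    - [0.21, -0.08, -0.16, 0]

```text
clock: 23.55
eef_pos: [-661.0, 155.2, 377.9]
eef_rot: [-2.578, 0.359, 2.959]
wrist_force: [-0.5, -0.2, 0.0]
finger_gap: 42.8
finger_force: 60.0
```

move_arm:
  moves:
    - [0.21, -0.08, -0.16, 0]

```text
clock: 23.65
eef_pos: [-669.9, 150.3, 374.4]
eef_rot: [-2.575, 0.342, 2.947]
wrist_force: [-0.7, 0.3, -0.6]
finger_gap: 42.8
finger_force: 60.0
```

```bash
python3 - <<'E'
from h import *
from cell import manip
s=manip.read_state();R=tool(s);print(s["joints"].round(3),s["eef_pos"],s["clock"],R[:,2].round(3))
u=np.array([-.974,.22,0]);print("outward",(R.T@u).round(3),"up",R[2].round(3))
for yw in (-10,-12): plan2(s,frame(np.radians(yw),-.5236),[499,148,133.5],lift=130)
E
```

```text
[2.689 0.962 0.235 0.648 2.309 1.771] [-669.88757288  150.34451255  374.4265423 ] 23.65 [ 0.174 -0.581 -0.795]
outward [ 0.94  -0.157 -0.297] up [-0.336 -0.505 -0.795]
tcp [516.3 208.7 238.6] delta [-1.0401  0.5181  0.2805] turn -0.0188 cap rot err deg (cap axes) [-2.82 -7.63  0.19]
tcp [515.9 207.8 239.1] delta [-1.0401  0.517   0.2805] turn 0.0089 cap rot err deg (cap axes) [-2.15 -8.64  0.16]
```

```bash
python3 - <<'E'
from h import *
from cell import manip
s=manip.read_state();R=tool(s)
for wp in ([-520,390,400],[-400,520,400]): print(wp,(R.T@(np.array(wp)-s["eef_pos"])/1000).round(3))
u=np.array([-.6,.8,0]);print("outward",(R.T@u).round(3),"up",R[2].round(3))
F=frame(np.radians(-11),-.5236);C,g=hand();print("a*",(F@C.T[:,2]).round(3))
E
```

```text
[-520, 390, 400] [-0.103  0.228 -0.134]
[-400, 520, 400] [-0.191  0.372 -0.188]
outward [ 0.7    0.431 -0.569] up [-0.336 -0.505 -0.795]
a* [ 0.056 -0.515 -0.855]
```

move_arm:
  moves:
    - [-0.191, 0.372, -0.188, 0]
    - [-0.191, 0.372, -0.188, 0]
    - [-0.191, 0.372, -0.188, 0]
    - [-0.191, 0.372, -0.188, 0]
    - [-0.191, 0.372, -0.188, 0]
    - [-0.191, 0.372, -0.188, 0]
    - [-0.191, 0.372, -0.188, 0]
    - [-0.191, 0.372, -0.188, 0]

```text
clock: 24.45
eef_pos: [-422.1, 459.3, 386.4]
eef_rot: [-2.578, 0.341, 2.945]
wrist_force: [-0.7, -0.2, -0.5]
finger_gap: 42.7
finger_force: 60.0
```

move_arm:
  moves:
    - [0.17, 0.08, -0.22, 0]

```text
clock: 24.55
eef_pos: [-423.2, 466.5, 380.0]
eef_rot: [-2.588, 0.326, 2.929]
wrist_force: [-0.6, 1.0, -0.9]
finger_gap: 42.3
finger_force: 60.0
```

move_arm:
  moves:
    - [0.17, 0.08, -0.22, 0]

```text
clock: 24.65
eef_pos: [-430.5, 468.4, 373.6]
eef_rot: [-2.597, 0.311, 2.924]
wrist_force: [-1.1, 0.5, -0.5]
finger_gap: 42.7
finger_force: 60.0
```

```bash
python3 - <<'E'
from h import *
from cell import manip
s=manip.read_state();R=tool(s);print(s["joints"].round(3),s["eef_pos"],s["clock"],R[:,2].round(3))
u=np.array([-.6,.8,0]);print("outward",(R.T@u).round(3),"up",R[2].round(3))
E
```

```text
[2.171 0.956 0.235 0.345 2.512 1.127] [-430.50205169  468.40710203  373.55533289] 24.65 [ 0.144 -0.562 -0.814]
outward [ 0.722  0.437 -0.536] up [-0.306 -0.493 -0.814]
```

move_arm:
  moves:
    - [0.18, 0.09, -0.2, 0]

```text
clock: 24.75
eef_pos: [-436.2, 472.9, 364.9]
eef_rot: [-2.606, 0.296, 2.918]
wrist_force: [-0.2, -0.9, -0.2]
finger_gap: 43.2
finger_force: 60.0
```

move_arm:
  moves:
    - [0.18, 0.09, -0.2, 0]

```text
clock: 24.85
eef_pos: [-440.5, 478.4, 356.6]
eef_rot: [-2.615, 0.281, 2.909]
wrist_force: [0.4, 0.5, -1.2]
finger_gap: 42.5
finger_force: 60.0
```

move_arm:
  moves:
    - [0.18, 0.09, -0.2, 0]

```text
clock: 24.95
eef_pos: [-443.8, 484.1, 349.9]
eef_rot: [-2.624, 0.266, 2.899]
wrist_force: [-0.4, 1.5, -0.7]
finger_gap: 42.5
finger_force: 60.0
```

move_arm:
  moves:
    - [0.18, 0.09, -0.2, 0]

```text
clock: 25.05
eef_pos: [-446.6, 489.8, 344.4]
eef_rot: [-2.633, 0.249, 2.889]
wrist_force: [0.0, -0.3, -0.4]
finger_gap: 43.1
finger_force: 60.0
```

move_arm:
  moves:
    - [0.18, 0.09, -0.2, 0]

```text
clock: 25.15
eef_pos: [-449.0, 495.3, 340.0]
eef_rot: [-2.643, 0.232, 2.879]
wrist_force: [0.3, -0.8, 0.6]
finger_gap: 42.9
finger_force: 60.0
```

```bash
python3 - <<'E'
from h import *
from cell import manip
s=manip.read_state();R=tool(s);print(s["joints"].round(3),s["eef_pos"],s["clock"],R[:,2].round(3))
for yw in (-10,-11,-12): plan2(s,frame(np.radians(yw),-.5236),[499,148,133.5],lift=130)
for wp in ([-60,420,400],[300,300,380]): print(wp,(R.T@(np.array(wp)-s["eef_pos"])/1000).round(3))
E
```

```text
[2.16  0.985 0.235 0.34  2.393 1.106] [-449.01460217  495.32098217  340.03129084] 25.15 [ 0.071 -0.514 -0.855]
tcp [528.9 198.3 241.2] delta [-0.9714  0.1293  0.3066] turn -0.0231 cap rot err deg (cap axes) [ 0.07 -0.34 -0.  ]
tcp [528.7 197.8 241.5] delta [-0.9714  0.1287  0.3066] turn -0.0088 cap rot err deg (cap axes) [ 0.3  -0.81 -0.  ]
tcp [528.5 197.3 241.7] delta [-0.9714  0.1282  0.3066] turn 0.0056 cap rot err deg (cap axes) [ 0.53 -1.27 -0.01]
[-60, 420, 400] [-0.398  0.04   0.015]
[300, 300, 380] [-0.762  0.072  0.119]
```

move_arm:
  moves:
    - [-0.398, 0.04, 0.015, 0]
    - [-0.398, 0.04, 0.015, 0]
    - [-0.398, 0.04, 0.015, 0]
    - [-0.398, 0.04, 0.015, 0]
    - [-0.398, 0.04, 0.015, 0]
    - [-0.398, 0.04, 0.015, 0]
    - [-0.398, 0.04, 0.015, 0]
    - [-0.398, 0.04, 0.015, 0]
    - [-0.762, 0.072, 0.119, -0.009]
    - [-0.762, 0.072, 0.119, -0.009]
    - [-0.762, 0.072, 0.119, -0.009]
    - [-0.762, 0.072, 0.119, -0.009]

```text
clock: 26.35
eef_pos: [104.6, 363.3, 390.1]
eef_rot: [-2.643, 0.23, 2.887]
wrist_force: [0.4, 2.0, -0.8]
finger_gap: 42.7
finger_force: 60.0
```

```bash
python3 - <<'E'
from h import *
from cell import manip
s=manip.read_state();R=tool(s);print(s["joints"].round(3),s["eef_pos"],s["clock"],R[:,2].round(3))
plan2(s,frame(np.radians(-11),-.5236),[499,148,133.5],lift=140)
for wp in ([300,300,380],): print(wp,(R.T@(np.array(wp)-s["eef_pos"])/1000).round(3))
E
```

```text
[ 1.332  0.14   1.384 -0.228  2.119  0.005] [104.58154032 363.29712048 390.08203146] 26.35 [ 0.073 -0.513 -0.855]
tcp [527.7 202.9 250.1] delta [-0.4062  0.0714  0.233 ] turn -0.0006 cap rot err deg (cap axes) [ 0.38 -0.91 -0.  ]
[300, 300, 380] [-0.197  0.016  0.055]
```

move_arm:
  moves:
    - [-0.406, 0.071, 0.233, 0]
    - [-0.406, 0.071, 0.233, 0]
    - [-0.406, 0.071, 0.233, 0]
    - [-0.406, 0.071, 0.233, 0]
    - [-0.406, 0.071, 0.233, 0]
    - [-0.406, 0.071, 0.233, 0]
    - [-0.406, 0.071, 0.233, 0]
    - [-0.406, 0.071, 0.233, 0]
    - [-0.406, 0.071, 0.233, 0]
    - [-0.406, 0.071, 0.233, 0]
    - [-0.406, 0.071, 0.233, 0]
    - [-0.406, 0.071, 0.233, 0]

```text
clock: 27.55
eef_pos: [525.4, 203.0, 250.2]
eef_rot: [-2.641, 0.23, 2.887]
wrist_force: [-0.7, -0.1, 0.6]
finger_gap: 42.7
finger_force: 60.0
```

```bash
python3 - <<'E'
from h import *
from cell import manip,viewer
c=viewer.camera("wrist");pickle.dump(c,open("w4.pkl","wb"));cv2.imwrite("pics/w4.png",c["frame"])
s=manip.read_state();pickle.dump(dict(s),open("st4.pkl","wb"));print(s["joints"].round(3),s["eef_pos"],s["eef_rot"],s["clock"])
E
```

```text
[ 0.536  0.432  1.329 -0.501  1.606 -0.682] [525.10667194 203.42101176 250.61581168] [-2.64115368  0.23072016  2.88777624] 27.6
```

View pics/w4.png

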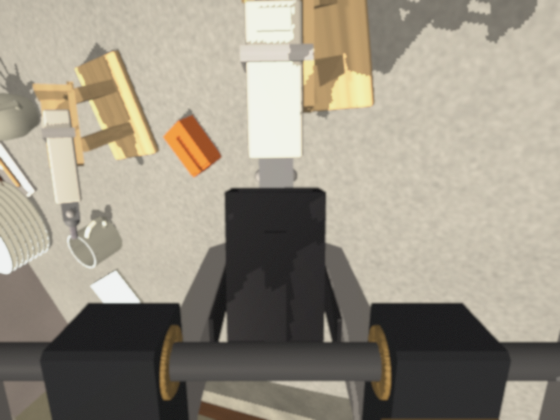

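The wrist view shows the held cap at (225–325, 188–340), square in the fingers. Below it is the good marker's body at (248–302, 0–157), with the neck and balls at (275,172). I'll fit both from this view.

```bash
python3 - <<'E'
from h import *
c=pickle.load(open("w4.pkl","rb"));s=pickle.load(open("st4.pkl","rb"));R=tool(s)
p,col,uv=cloud(c)
# in-hand cap
m=(uv[:,0]>222)&(uv[:,0]<328)&(uv[:,1]>182)&(uv[:,1]<340)&(col.max(1)<60)
q=(p[m]-s["eef_pos"])@R
C,g=hand();l=(q-g)@C
l=l[(abs(l[:,1])<26)&(abs(l[:,2])<25)&(l[:,0]>-15)&(l[:,0]<75)]
f=lambda x:np.min([sdbox((l-x[:3])@Ro.from_rotvec(x[3:]).as_matrix(),*b) for b in CAP],axis=0)
t=least_squares(f,np.zeros(6),loss="soft_l1");print("cap slip since",t.x[:3].round(1),np.degrees(t.x[3:]).round(2))
# good marker
m=(uv[:,0]>238)&(uv[:,0]<312)&(uv[:,1]<182)&(p[:,2]>70)&(p[:,2]<200)&((col.max(1)-col.min(1))<60)
Q=p[m];
t=fit(Q,BODY+NECK[:1],[499,148,133,-.2,-.52,.35]);x=t.x
print(len(Q),t.cost/len(Q),x[:3].round(1),np.degrees(x[3:]).round(2));np.save("goodX.npy",x)
F=frame(x[3],x[4],np.degrees(x[5]));q=(Q-x[:3])@F
for lo in range(-60,30,10):
    k=(q[:,0]>lo)&(q[:,0]<lo+10)
    if k.sum()>10: print(lo,k.sum(),np.percentile(q[k][:,1],[2,50,98]).round(1),np.percentile(q[k][:,2],[5,50,95]).round(1))
b=q[(abs(q[:,1])>16)&(q[:,2]>12)];print("body front",np.percentile(b[:,0],[97,99,100]).round(1))
for ah in (0,70): plan2(s,F,x[:3],ahead=ah,lift=0)
plan2(s,F,x[:3],ahead=70,lift=60)
print("x_good in tool",(R.T@F[:,0]).round(4))
E
```

```text
cap slip since [ 0.9  0.4 -0.3] [-0.   -0.04  0.49]
10204 1.0679875014309481 [502.3 146.4 131.9] [-10.01 -29.91  19.14]
-60 753 [-21.6  -0.4  21.8] [12.5 14.2 15.5]
-50 746 [-21.2   0.2  21.8] [12.9 14.4 15.8]
-40 777 [-21.4   0.9  28. ] [ 3.  14.5 15.9]
-30 705 [-21.7  -1.   19.7] [13.4 14.8 15.9]
-20 700 [-21.2  -0.3  20.5] [13.5 14.9 16.1]
-10 684 [-21.3   0.3  20.4] [13.4 15.  16.4]
0 430 [-14.6  -1.4  13.2] [ 9.2 10.4 12.4]
10 480 [-16.7  -0.   15.9] [ 3.4 10.4 11.6]
body front [-4.1 -1.5  0.1]
tcp [541.6 130.2 128.5] delta [-0.0055  0.0022  0.1432] turn -0.0224 cap rot err deg (cap axes) [ 0.04 -1.25 -0.  ]
tcp [606.7 118.7 151.4] delta [-0.0749  0.0033  0.1344] turn -0.0224 cap rot err deg (cap axes) [ 0.04 -1.25 -0.  ]
tcp [602.3 149.6 202.7] delta [-0.0749  0.0033  0.0744] turn -0.0224 cap rot err deg (cap axes) [ 0.04 -1.25 -0.  ]
x_good in tool [-0.9918  0.0157 -0.1269]
```

move_arm:
  moves:
    - [-0.045, 0.003, 0, -0.022]
    - [-0.075, 0.003, 0.04, -0.022]
    - [-0.075, 0.003, 0.08, -0.022]
    - [-0.075, 0.003, 0.11, -0.022]
    - [-0.075, 0.003, 0.13, -0.022]
    - [-0.075, 0.003, 0.134, -0.022]
    - [-0.075, 0.003, 0.134, -0.022]

```text
clock: 28.3
eef_pos: [606.6, 118.7, 152.1]
eef_rot: [-2.636, 0.22, 2.908]
wrist_force: [-0.3, -0.3, 0.5]
finger_gap: 42.7
finger_force: 60.0
```

```bash
cat > look.py <<'E'
from h import *
from cell import manip,viewer
import sys
c=viewer.camera("wrist");s=manip.read_state();R=tool(s)
if len(sys.argv)>1: cv2.imwrite("pics/%s.png"%sys.argv[1],c["frame"])
pickle.dump((c,dict(s)),open("w5.pkl","wb"))
p,col,uv=cloud(c);C,g=hand()
l=((p-s["eef_pos"])@R-g)@C
m=(abs(l[:,1])<26)&(abs(l[:,2])<25)&(l[:,0]>-8)&(l[:,0]<75)&(col.max(1)<60)
l=l[m]
f=lambda x:np.min([sdbox((l-x[:3])@Ro.from_rotvec(x[3:]).as_matrix(),*b) for b in CAP],axis=0)
t=least_squares(f,np.zeros(6),loss="soft_l1");print("cap vs hand model",len(l),t.x[:3].round(1),np.degrees(t.x[3:]).round(2))
Cc=C@Ro.from_rotvec(t.x[3:]).as_matrix();gc=g+C@t.x[:3]
Fc=R@Cc;Oc=s["eef_pos"]+R@gc
x=np.load("goodX.npy");F=frame(x[3],x[4],np.degrees(x[5]))
q=(p-x[:3])@F
m=(abs(q[:,1])<30)&(abs(q[:,2])<25)&(q[:,0]<52)&(q[:,0]>-70)&((col.max(1)-col.min(1))<60)&(~((abs(((p-Oc)@Fc)[:,1])<24)&(((p-Oc)@Fc)[:,0]>-4)))
Q=p[m];t=fit(Q,BODY+NECK,x);y=t.x
print("good",len(Q),t.cost/len(Q),y[:3].round(1),np.degrees(y[3:]).round(2))
Fg=frame(y[3],y[4],np.degrees(y[5]))
print("cap mouth in marker frame",(Fg.T@(Oc-y[:3])).round(1),"rot",Ro.from_matrix(Fg.T@Fc).as_rotvec(degrees=True).round(2))
print("marker axes in tool x,y,z:",(R.T@Fg).T.round(4).tolist())
print(s["eef_pos"],s["wrist_force"].round(1),s["joints"].round(2),s["clock"])
E
python3 look.py w5
```

```text
cap vs hand model 12678 [ 0.2  0.3 -0.2] [-0.1  -0.07  0.68]
good 9849 0.26892056094211103 [502.3 146.3 132.3] [ -9.36 -30.12  20.19]
cap mouth in marker frame [70.7  0.2 -0.8] rot [-0.08 -0.17  0.65]
marker axes in tool x,y,z: [[-0.9891, -0.006, -0.1471], [-0.0061, 1.0, 0.0004], [0.147, 0.0013, -0.9891]]
[606.92000281 118.94149432 152.70907675] [-0.5 -0.2 -0.1] [ 0.36  0.58  1.34 -0.54  1.38 -0.77] 28.35
```

View pics/w5.png

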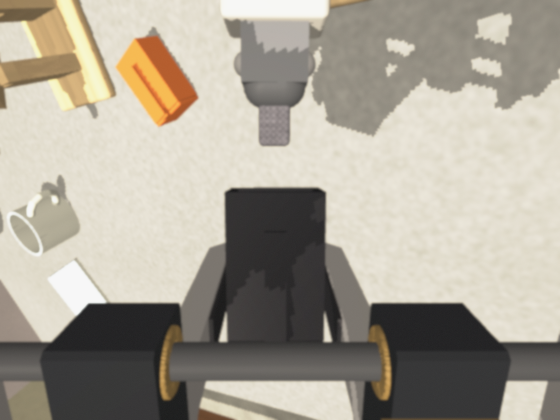

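The picture shows the felt nib at (275,125) and neck lined up with the cap mouth at (225–325,188). The fit puts the offset at about 0.2 and −0.8 mm with 0.7° of turn. I'll advance to just before the balls.

move_arm:
  moves:
    - [0.01, 0, 0.0007, 0]
    - [0.02, 0, 0.0022, 0]
    - [0.028, 0, 0.0034, 0]
    - [0.035, 0, 0.0044, 0]
    - [0.041, 0, 0.0053, 0]
    - [0.047, 0, 0.0062, 0]
    - [0.047, 0, 0.0062, 0]

```text
clock: 29.05
eef_pos: [562.1, 125.4, 135.4]
eef_rot: [-2.635, 0.219, 2.908]
wrist_force: [0.2, -0.3, -1.0]
finger_gap: 42.9
finger_force: 60.0
```

```bash
python3 - <<'E'
from h import *
from cell import manip
s=manip.read_state();print(s["eef_pos"],s["wrist_force"].round(1),s["joints"].round(2),s["finger_gap"],s["clock"])
F=frame(np.radians(-9.36),np.radians(-30.12),20.19)
print("moved in marker frame",(F.T@(s["eef_pos"]-np.array([606.92,118.94,152.71]))).round(1),"force",(F.T@s["wrist_force"]).round(1))
E
```

```text
[562.06527229 125.36780194 135.44924714] [ 0.2 -0.3 -1. ] [ 0.39  0.52  1.47 -0.54  1.34 -0.7 ] 42.922151542813566 29.05
moved in marker frame [-48.5  -0.5  -1. ] force [-0.1  0.2 -1. ]
```

```bash
python3 look.py
```

```text
cap vs hand model 12311 [-0.1  0.4  0.3] [-0.12 -0.08  0.59]
good 18774 0.4087122246129912 [502.4 147.1 131.8] [-10.92 -29.64  20.76]
cap mouth in marker frame [22.6 -0.5 -1.1] rot [-0.1  -0.3   2.15]
marker axes in tool x,y,z: [[-0.9889, -0.0338, -0.1448], [-0.0336, 0.9994, -0.0038], [0.1448, 0.0011, -0.9895]]
[562.49563437 125.31180057 135.64000368] [-0.3  0.3 -0. ] [ 0.39  0.52  1.47 -0.54  1.34 -0.7 ] 29.1
```

move_arm:
  moves:
    - [0, 0, -0.001, 0.012]
    - [0.0025, 0, -0.0006, 0.012]
    - [0.005, 0, -0.0003, 0.012]
    - [0.0075, 0.0001, 0.0001, 0.012]
    - [0.01, 0.0001, 0.0005, 0.012]

```text
clock: 29.6
eef_pos: [553.2, 127.1, 133.2]
eef_rot: [-2.637, 0.226, 2.897]
wrist_force: [2.2, -2.6, 1.5]
finger_gap: 42.3
finger_force: 60.0
```

move_arm:
  moves:
    - [0.002, 0, 0.0003, 0]
    - [0.004, 0, 0.0006, 0]
    - [0.006, 0, 0.0009, 0]

```text
clock: 29.9
eef_pos: [547.5, 128.1, 131.0]
eef_rot: [-2.638, 0.225, 2.896]
wrist_force: [1.2, -3.6, 2.8]
finger_gap: 42.8
finger_force: 60.0
```

```bash
python3 look.py
```

```text
cap vs hand model 12361 [0.6 0.5 0.3] [-0.03 -0.12  0.21]
good 19889 1.9811466632075563 [499.5 147.9 130.6] [ -9.45 -30.06  20.12]
cap mouth in marker frame [10.3 -0.9 -0.3] rot [-0.23 -0.2  -0.42]
marker axes in tool x,y,z: [[-0.9891, 0.0045, -0.1472], [0.0049, 1.0, -0.0019], [0.1472, -0.0026, -0.9891]]
[547.23156152 128.18267786 130.86828852] [ 1.4 -4.6  2.1] [ 0.41  0.5   1.51 -0.54  1.32 -0.67] 29.95
```

move_arm:
  moves:
    - [0.002, -0.0005, 0.0003, 0]
    - [0.004, -0.0005, 0.0006, 0]
    - [0.006, -0.0005, 0.0009, 0]

```text
clock: 30.25
eef_pos: [543.4, 129.1, 130.0]
eef_rot: [-2.64, 0.229, 2.897]
wrist_force: [10.8, -2.9, 4.0]
finger_gap: 42.7
finger_force: 60.0
```

move_arm:
  moves:
    - [0.002, 0, 0.0003, 0]
    - [0.004, 0, 0.0006, 0]

```text
clock: 30.45
eef_pos: [538.4, 129.8, 127.8]
eef_rot: [-2.639, 0.226, 2.896]
wrist_force: [2.7, -0.5, 0.6]
finger_gap: 42.7
finger_force: 60.0
```

move_arm:
  moves:
    - [0.0015, 0, 0.0002, 0]
    - [0.003, 0, 0.0004, 0]

```text
clock: 30.65
eef_pos: [534.3, 130.1, 125.9]
eef_rot: [-2.637, 0.223, 2.896]
wrist_force: [-6.0, -3.2, 0.5]
finger_gap: 42.5
finger_force: 60.0
```

```bash
python3 look.py; python3 - <<'E'
from h import *
from cell import viewer
c=pickle.load(open("w5.pkl","rb"))[0];f=c["frame"][0:260,190:370]
cv2.imwrite("pics/w6.png",cv2.resize(f,None,fx=2.3,fy=2.3,interpolation=cv2.INTER_CUBIC))
E
```

```text
cap vs hand model 12689 [ 0.5 -0.   0.4] [ 0.02 -0.06  1.41]
good 16882 0.6901187381776678 [549.4 139.6 149.5] [ -9.24 -30.17  20.22]
cap mouth in marker frame [-58.   -1.4  -0.6] rot [-0.19  0.16  0.71]
marker axes in tool x,y,z: [[-0.9883, 0.0058, -0.1524], [0.0062, 1.0, -0.0019], [0.1523, -0.0028, -0.9883]]
[534.11822668 129.92908535 125.87972231] [-4.  -1.6 -1.2] [ 0.42  0.49  1.55 -0.54  1.31 -0.65] 30.7
```

View pics/w6.png

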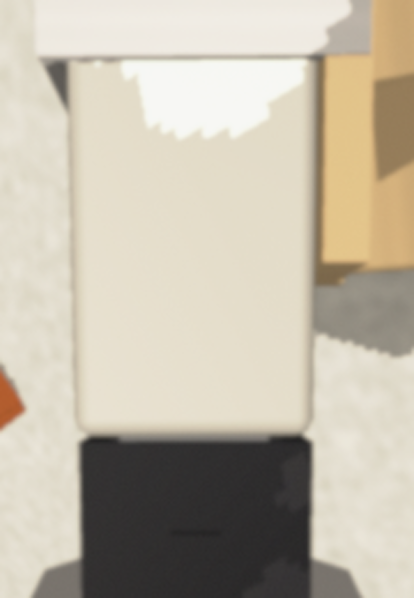

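The crop shows the cap rim at y≈438 against the body's shoulder at y≈430, with a thin grey line of about 1–2 mm still showing. The reversed force means the balls are drawing it home, so I'll ease in the remainder.

move_arm:
  moves:
    - [0.001, 0, 0.0002, 0]
    - [0.002, 0, 0.0003, 0]
    - [0.002, 0, 0.0003, 0]

```text
clock: 31.0
eef_pos: [533.6, 130.3, 126.0]
eef_rot: [-2.638, 0.225, 2.897]
wrist_force: [0.4, -1.1, -0.2]
finger_gap: 42.5
finger_force: 60.0
```

move_arm:
  moves:
    - [0.0005, 0, 0.0001, 0]
    - [0.001, 0, 0.0001, 0]
    - [0.001, 0, 0.0001, 0]

```text
clock: 31.3
eef_pos: [533.0, 130.4, 125.9]
eef_rot: [-2.638, 0.226, 2.897]
wrist_force: [4.6, -2.5, -0.1]
finger_gap: 42.6
finger_force: 60.0
```

move_arm:
  moves:
    - [0.0005, 0, 0.0001, 0]
    - [0.001, 0, 0.0001, 0]
    - [0.001, 0, 0.0001, 0]

```text
clock: 31.6
eef_pos: [532.9, 130.6, 126.0]
eef_rot: [-2.639, 0.228, 2.897]
wrist_force: [9.8, -4.9, 0.3]
finger_gap: 42.6
finger_force: 60.0
```

```bash
python3 - <<'E'
from h import *
from cell import viewer
c=viewer.camera("wrist");f=c["frame"][150:220,215:335]
cv2.imwrite("pics/w7.png",cv2.resize(f,None,fx=5,fy=5,interpolation=cv2.INTER_CUBIC))
E
```

```text
(no output)
```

View pics/w7.png

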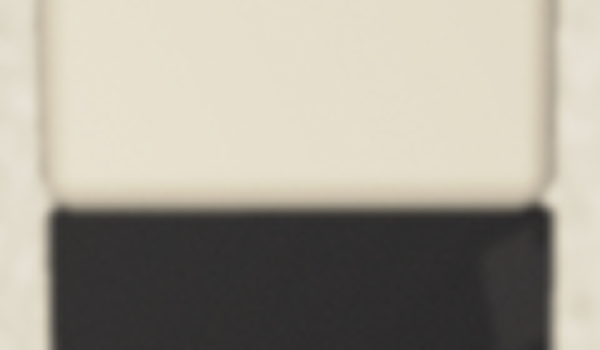

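The crop shows the rim (crop y≈205) flush with the shoulder and no gap. I'll relax the push, open and withdraw.

move_arm:
  moves:
    - [-0.001, 0, 0, 0]
    - [-0.001, 0, 0, 0]
    - [-0.001, 0, 0, 0]
    - [-0.001, 0, 0, 0]
    - [-0.001, 0, 0, 0]
    - [-0.001, 0, 0, 0]
    - [-0.001, 0, 0, 0]
    - [-0.001, 0, 0, 0]
  jaw: 0.09

```text
clock: 32.45
eef_pos: [532.5, 130.5, 125.5]
eef_rot: [-2.638, 0.225, 2.896]
wrist_force: [0.1, -1.0, -0.1]
finger_gap: 89.9
finger_force: 0.0
```

move_arm:
  moves:
    - [-0.001, 0, -0.01, 0]
    - [-0.001, 0, -0.025, 0]
    - [-0.001, 0, -0.05, 0]
    - [-0.001, 0, -0.08, 0]
    - [-0.001, 0, -0.11, 0]
    - [-0.001, 0, -0.14, 0]
    - [-0.001, 0, -0.14, 0]

```text
clock: 33.15
eef_pos: [523.8, 204.6, 249.2]
eef_rot: [-2.642, 0.229, 2.897]
wrist_force: [0.7, -0.3, -0.4]
finger_gap: 90.3
finger_force: 0.0
```

```bash
python3 - <<'E'
from h import *
from cell import manip,viewer
c=viewer.camera("wrist");s=manip.read_state()
print(s["clock"],s["finger_gap"],s["wrist_force"].round(1))
p,col,uv=cloud(c);x=np.load("goodX.npy");F=frame(x[3],x[4],np.degrees(x[5]));O=x[:3]-F[:,0]*10
q=(p-O)@F;m=(abs(q[:,1])<30)&(q[:,2]>4)&(q[:,2]<25)&(q[:,0]<90)&(q[:,0]>-90)&((col.max(1)-col.min(1))<60)
Q=p[m];bl=col[m].max(1)<80
t=fit(Q,BODY+CAP,np.r_[O,x[3:]]);y=t.x;print(len(Q),t.cost/len(Q),y[:3].round(1),np.degrees(y[3:]).round(2))
q=(Q-y[:3])@frame(y[3],y[4],np.degrees(y[5]))
for n,k in (("black",bl),("white",~bl)): print(n,np.percentile(q[k,0],[1,5,95,99]).round(1),np.percentile(q[k,1],[2,50,98]).round(1),np.percentile(q[k,2],[5,50,95]).round(1))
cv2.imwrite("pics/w8.png",c["frame"])
E
```

```text
33.2 89.87386908497386 [ 0.  -0.5 -0.3]
11658 0.7506408078639074 [493.3 147.8 129. ] [-10.42 -29.6   19.64]
black [ 1.9  4.3 65.4 68.2] [-19.    0.6  20.4] [13.4 14.7 21.5]
white [-89.4 -85.8  -0.4  69.4] [-22.5  -0.5  23.3] [12.8 14.6 18.5]
```

View pics/w8.png

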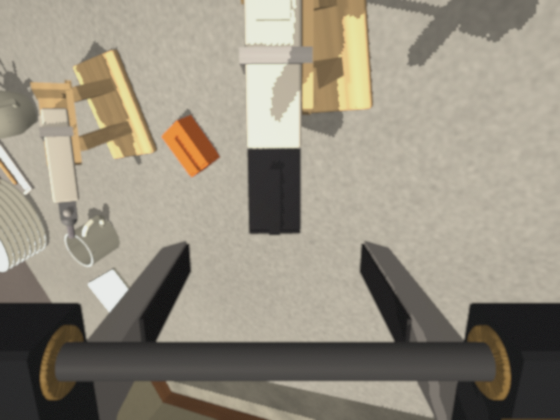

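The final view shows the black cap at (248–300, 148–233) flush on the good marker, clip up, with the gripper clear. I'll hand it in.

```bash
python3 -c "
from cell import manip
print(manip.sign_off())"
```

```text
the job is handed in; nothing more can be done
None
```

The black cap is off the spent marker and clicked home on the good one, clip up and flush against the shoulder; I kept clear of the jug, plates and cup, and handed in at about 33 s of the 51 s allowed.

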